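# Replace the sheared pins of a drive coupling

### The job

The pins of this shear-pin coupling have sheared. First take the drift from the wooden block and with it drive every pin stub still stuck in the hub's three lugs down and out into the pan below, using neither the fingers nor a new pin for this, and before any new pin goes near the coupling. Then turn the hub so that its lugs stand in the forks with the holes in line, push a new headed pin down through each of the three forks and its lug until the head sits fully home on the fork, and leave the drift standing in its own hole in the block again; leave the sockets, the mallet and the grease tin alone.

Things in the scene. Friction and masses are not known exactly. Their poses are not given: they have to be found in the camera images.
- coupling: Fixed half of a shear-pin coupling in a round drip pan (290 mm across, rim 20 mm high, floor 3 mm). Three grey arms each end in a fork: two level plates 46 mm wide (50-62 and 92-102 mm above the bench, 77-137 mm from the axis) with a web outside and an upright 24 mm hole 100 mm from the axis. Open down to the pan between arms. Origin: on the axis at bench height; x to fork 0, forks 1, 2 anticlockwise
- fork0 (a point): Fork 0: centre of its upright hole, on the top face of the upper plate (102 mm above the bench)
- fork1 (a point): Fork 1: centre of its upright hole, on the top face of the upper plate (102 mm above the bench)
- fork2 (a point): Fork 2: centre of its upright hole, on the top face of the upper plate (102 mm above the bench)
- hub: Turning half of the coupling: bright steel hub with three equal lugs 120 degrees apart that pass between the fork plates (3 mm clear). It turns about the vertical axis without stops, stiffly (about 0.35 N m), and stays where it is left. At the start the lugs stand in the open between the forks. Origin: on the axis at bench height, z up, x to lug 0, lugs 1 and 2 follow anticlockwise from above
- shaft_end (a point): Centre of the square end of the hub's shaft, on the axis, by which the hub can be gripped and turned: 28 mm square, from 112 to 152 mm above the bench (this point at 132 mm), flats parallel to the x and y axes of the hub
- lug0 (a point): Hub lug 0: centre of its bore on its top face (90 mm above the bench, 100 mm from the axis). The lug is a round eye 44 mm across, 26 mm thick (64 to 90 mm above the bench), with an upright through bore of 22 mm. A stiff spring pad in the inner side of the bore grips any 20 mm part in it: moving a stub or a pin through takes about 10 to 18 N
- lug1 (a point): Hub lug 1: centre of its bore on its top face (90 mm above the bench, 100 mm from the axis). The lug is a round eye 44 mm across, 26 mm thick (64 to 90 mm above the bench), with an upright through bore of 22 mm. A stiff spring pad in the inner side of the bore grips any 20 mm part in it: moving a stub or a pin through takes about 10 to 18 N
- lug2 (a point): Hub lug 2: centre of its bore on its top face (90 mm above the bench, 100 mm from the axis). The lug is a round eye 44 mm across, 26 mm thick (64 to 90 mm above the bench), with an upright through bore of 22 mm. A stiff spring pad in the inner side of the bore grips any 20 mm part in it: moving a stub or a pin through takes about 10 to 18 N
- stub0: What is left of sheared pin 0: rusty plain cylinder, 20 mm diameter, 26 mm long, stuck in lug 0 flush with its faces. Origin: centre of its lower end, z along it. None from the start if that lug is empty. Pushed down right through (26 mm and a little more) it drops into the pan
- stub1: What is left of sheared pin 1: rusty plain cylinder, 20 mm diameter, 26 mm long, stuck in lug 1 flush with its faces. Origin: centre of its lower end, z along it. None from the start if that lug is empty. Pushed down right through (26 mm and a little more) it drops into the pan
- stub2: What is left of sheared pin 2: rusty plain cylinder, 20 mm diameter, 26 mm long, stuck in lug 2 flush with its faces. Origin: centre of its lower end, z along it. None from the start if that lug is empty. Pushed down right through (26 mm and a little more) it drops into the pan
- pin0: New headed steel pin, upright in the wooden block: shank 20 mm diameter, 62 mm long with a rounded nose; round head 36 mm diameter, 10 mm thick; on the head a round post 24 mm diameter, 34 mm tall to grip it by. Origin: centre of the head's underside, z up along the pin. 0.3 kg. All three are alike
- pin1: New headed steel pin, upright in the wooden block: shank 20 mm diameter, 62 mm long with a rounded nose; round head 36 mm diameter, 10 mm thick; on the head a round post 24 mm diameter, 34 mm tall to grip it by. Origin: centre of the head's underside, z up along the pin. 0.3 kg. All three are alike
- pin2: New headed steel pin, upright in the wooden block: shank 20 mm diameter, 62 mm long with a rounded nose; round head 36 mm diameter, 10 mm thick; on the head a round post 24 mm diameter, 34 mm tall to grip it by. Origin: centre of the head's underside, z up along the pin. 0.3 kg. All three are alike
- drift: Steel drift (punch) standing upright in the wooden block: below its shoulder a rod 16 mm diameter, 64 mm long with a flat end; above it a round body 26 mm diameter, 106 mm tall to hold it by. Origin: centre of the shoulder, z up along the drift. About 0.45 kg
- rack: Loose wooden block, 240 mm (x) by 70 mm (y), 72 mm tall, on the bench beside the coupling, with a row of four upright holes 68 mm deep along its x axis: three of 24 mm for the pins (x = -90, -30, 30 mm) and one of 21 mm for the drift (x = 90 mm). The pin heads and the drift's shoulder rest on its top face. Origin: centre of its underside
- drift_hole (a point): Centre of the mouth of the drift's hole, on the top face of the wooden block (72 mm above its underside)
- sockets: Bystander: steel rail 250 by 46 mm with five black impact sockets standing on it, up to 96 mm tall. Origin: centre of its underside, x along the rail
- mallet: Bystander: rubber mallet lying on the bench, head 58 mm diameter and 96 mm long, handle 240 mm. Origin: under the head
- grease: Bystander: grease tin, 87 mm diameter, 102 mm tall. Origin: centre of its underside
Mind the look-alikes: they are no part of the job. What is shaped like the pin2 but orange or purple is not meant.

How it is judged (in metres and radians):
On the way:
1. Every stub is out of its lug and down in the pan, with no new pin at the coupling yet (height (world z) of each of stub0, stub1, stub2 below 0.04 m and horizontal distance between each of stub0, stub1, stub2 and coupling below 0.145 m and horizontal distance between each of pin0, pin1, pin2 and coupling above 0.15 m), for 0.2 s.
At the end, for the whole second after the job is handed in: Stubs in the pan (below 40 mm, within 145 mm of the axis); each lug's bore within 5 mm of a fork's; in each fork a pin at rest, head underside within 6 mm of the hole's mouth, upright within 0.12 rad; drift in its hole (shoulder within 10 mm of the mouth, upright within 0.15 rad) (height (world z) of each of stub0, stub1, stub2 below 0.04 m and horizontal distance between each of stub0, stub1, stub2 and coupling below 0.145 m and horizontal distance between any of lug0, lug1, lug2 and fork0 below 0.005 m and horizontal distance between any of lug0, lug1, lug2 and fork1 below 0.005 m and horizontal distance between any of lug0, lug1, lug2 and fork2 below 0.005 m and ((distance between pin0 and fork0 below 0.006 m and angle between the z axis of pin0 and the z axis of coupling, either way round below 0.12 rad) or (distance between pin1 and fork0 below 0.006 m and angle between the z axis of pin1 and the z axis of coupling, either way round below 0.12 rad) or (distance between pin2 and fork0 below 0.006 m and angle between the z axis of pin2 and the z axis of coupling, either way round below 0.12 rad)) and ((distance between pin0 and fork1 below 0.006 m and angle between the z axis of pin0 and the z axis of coupling, either way round below 0.12 rad) or (distance between pin1 and fork1 below 0.006 m and angle between the z axis of pin1 and the z axis of coupling, either way round below 0.12 rad) or (distance between pin2 and fork1 below 0.006 m and angle between the z axis of pin2 and the z axis of coupling, either way round below 0.12 rad)) and ((distance between pin0 and fork2 below 0.006 m and angle between the z axis of pin0 and the z axis of coupling, either way round below 0.12 rad) or (distance between pin1 and fork2 below 0.006 m and angle between the z axis of pin1 and the z axis of coupling, either way round below 0.12 rad) or (distance between pin2 and fork2 below 0.006 m and angle between the z axis of pin2 and the z axis of coupling, either way round below 0.12 rad)) and distance between drift and drift_hole below 0.01 m and angle between drift's own z axis and vertical below 0.15 rad and linear speed of each of pin0, pin1, pin2 below 0.02 m/s); the robot touches nothing.
It fails at once if A stub still up in the coupling is pushed with a new pin or with the fingers instead of the drift ((height (world z) of stub0 above 0.04 m and (contact force between any of pin0, pin1, pin2 and stub0 above 2 N or contact force between the fingers and stub0 above 3 N)) or (height (world z) of stub1 above 0.04 m and (contact force between any of pin0, pin1, pin2 and stub1 above 2 N or contact force between the fingers and stub1 above 3 N)) or (height (world z) of stub2 above 0.04 m and (contact force between any of pin0, pin1, pin2 and stub2 above 2 N or contact force between the fingers and stub2 above 3 N))).
It fails at once if A bystander (sockets, mallet, grease tin) is shifted by more than 40 mm or knocked over (distance of any of sockets, mallet, grease from where it was at the start of the episode above 0.04 m or angle between any of sockets, mallet, grease's own z axis and vertical above 0.5 rad).
Of stub0, stub1, stub2 only 1 to 3 are there at a start; the rules pass over those that are not, and their reading is None.
At some moment in a run one of rack may be knocked a few centimetres aside while the robot is not near it.
It also fails if it takes over 210 s, if anything falls off the work surface, if the arm or the gripper's body presses on something with over 40 N, if the wrist force passes 120 N, or if a joint passes its speed limit or range.

### The arm

A 6-joint arm with a two-finger parallel gripper is mounted at the origin on the work surface. World frame = base frame: x ahead of the robot, y to its left, z up, the work surface at z = 0. Lengths are in m, angles in degrees, forces in N, time in s.
With the tool pointing down it reaches from about 0.25 to 0.725 m from the base axis. Payload 9.7 kg.
Tool frame: the origin (TCP) lies on the centre line of the jaws, within the pads' length; the fingertips stand 22 mm ahead of it and the grasp point (between the pads) lies 3 mm ahead of it; z points along the fingers, y is the direction in which the jaws open and shut (so a half turn about z gives the same grasp; the last joint's range is limited). The gripper opens to 85 mm and grips with 20 to 120 N. Pads are 22 mm wide; open, the fingers measure 114 mm over their backs; the gripper's body (76 mm by 85 mm) begins 54 mm behind the grasp point. The pads swing forward as they close: fully open they stand 13 mm farther back than shut.
Start: joints at [76.719, 4.979, 10.078, 95.1, 0, 90], TCP at [0.126, 0.535, 0.253] pointing down, gripper open.
Joint ranges: [-179.16, 179.16], [-48.56, 103.87], [-65.8, 70.77], [-126.05, 130.52], [-82.76, 87.17], [-180, 180]. Speed limits (degrees/s): [127.2, 127.2, 147.25, 180, 180, 180].

### API

Orientations are given as [roll, pitch, yaw] about the fixed x, y, z axes, in that order (R = Rz(yaw) Ry(pitch) Rx(roll)).
In Python, from workcell import monitor, eyes, job gives the robot as it stands. The module is installed in compiled form; this text tells all that it offers.
- The arm moves only by the tool drive_tool, never from a script. Its argument "plan" is a list of rows, each a list of 3 entries, a list of its own where there are three numbers: the opening, from 0 (shut) to 1 (fully open), then the shift along the world's x, y, z in m, then the turn about the world's z in degrees. In form: [[gripper, [x, y, z], yaw], ...]. A call has 1 to 10 rows; each row shifts and turns the commanded pose from where the row before left it; what a row does not reach is not made up. A row lasts 1/8 s, in which the tool goes at most 62.5 mm and 10.7 degrees, less where a joint would pass 70% of its speed; a pose out of reach is approached as far as the arm can. A call is refused whole if a number of a shift passes 0.0625 or a number of a turn 10.7, either way. A call with a gripper value outside its range is refused whole. The fingers move at their own pace and stop on an object; "grip_force" is the grip in N (left out, the last holds). Time passes only in rows, so rows that do not move let the fingers close. It gives the time, the measured TCP pose, the force and the opening at its end, in the units of the state.
- monitor.get_obs(): the state, without advancing time (a new reading comes with each control period).
- eyes.camera(name): name is "side" or "top" or "wrist"; returns (picture, depth): 480x640x3 uint8, red, green, blue; 480x640 float32, m along the optical axis (not along the pixel's ray), 0 where there is no reading.
- eyes.camera_params(name): a dict with "fx", "fy", "cx", "cy" (pixels), "extrinsics" (4x4, takes a point from world to camera coordinates); the wrist camera has in their place "mount" (4x4, takes a point from camera to tool coordinates, whose origin is the TCP and whose axes are the flange's). Camera axes: x right, y down, z forward; pixel columns grow to the right and rows downward; lengths in m; the calibration is good to about 2 mm. The wrist camera is an equidistant fisheye: a pixel r from the principal point sees the ray r / f radians off the axis. A picture is of the moment at which its call begins: read the wrist's pose just before it. camera_params takes no time and is no camera call.
- job.job_done(): hands the job in, once; it reports no verdict.
The state is a dict: "time": time; "q": joint angles; "qd": joint speeds; "joint_efforts": joint torques, N m; "ee_pos": TCP position; "tcp_rot": TCP orientation; "wrist_force": force on the tool from outside, world axes, zero at the start; "torque": the same for the moment, N m; "opening": finger opening in m.
Only numpy, scipy, OpenCV 4.12 (cv2) and the standard library are available. Lean on these libraries where they do the work, as an engineer would, in place of code of your own. Each camera call takes 0.05 s, during which the arm holds its last target.

## Working session

There is one attempt and no reset: what is moved stays moved. The work goes in short steps, Python scripts to look and compute and a tool call to move; the robot and the scene stay as the last step left them, time stands still between calls to the robot, and variables do not carry over. Pictures are saved under pics/ and viewed, and the job is handed in when it is done.

Besides the shell and the picture viewer there is one more tool, called after "Emit:" in YAML: its name, and indented under it one key for each argument. drive_tool: Moves the arm, as the interface text tells. Its arguments: {"type":"object","properties":{"plan":{"type":"array","items":{"type":"array"}},"grip_force":{"type":"number"}},"required":["plan"]}

```bash
mkdir -p pics; cat > h.py <<'E'
import numpy as np, cv2
from workcell import monitor, eyes, job
def shot(name,fn):
    im,d=eyes.camera(name); cv2.imwrite('pics/'+fn+'.png',im[:,:,::-1]); np.save('pics/'+fn+'.npy',d); return im,d
def world(name,u,v,d):
    p=eyes.camera_params(name); T=np.linalg.inv(np.array(p['extrinsics']))
    c=np.array([(u-p['cx'])/p['fx']*d,(v-p['cy'])/p['fy']*d,d,1]); return (T@c)[:3]
def onz(name,u,v,z):
    a=world(name,u,v,0.1);b=world(name,u,v,1.0); t=(z-a[2])/(b[2]-a[2]); return a+t*(b-a)
def proj(name,P):
    p=eyes.camera_params(name);c=np.array(p['extrinsics'])@np.array([*P,1]); return c[0]/c[2]*p['fx']+p['cx'],c[1]/c[2]*p['fy']+p['cy']
def crop(fn,out,u0,v0,u1,v1,s):
    im=cv2.imread('pics/'+fn+'.png')[v0:v1,u0:u1]; cv2.imwrite('pics/'+out+'.png',cv2.resize(im,None,fx=s,fy=s,interpolation=cv2.INTER_CUBIC))
E
python3 - <<'E'
from h import *
for n in ['side','top','wrist']:
    shot(n,n+'1'); print(n,eyes.camera_params(n))
print(monitor.get_obs())
E
```

```text
side {'fx': 580.3149879059162, 'fy': 580.3149879059162, 'cx': 325.01912660730846, 'cy': 241.42406677324152, 'extrinsics': array([[-0.88335716, -0.46864914,  0.00693646,  0.48586398],
       [-0.25902114,  0.47578813, -0.84055559,  0.18679519],
       [ 0.39062537, -0.74430749, -0.54168088,  1.29662354],
       [ 0.        ,  0.        ,  0.        ,  1.        ]])}
top {'fx': 569.9501251515052, 'fy': 569.9501251515052, 'cx': 319.4012484458647, 'cy': 229.79228124909196, 'extrinsics': array([[-0.01462796, -0.99987931,  0.0052339 ,  0.0783457 ],
       [-0.99130083,  0.01381732, -0.13088833,  0.50750234],
       [ 0.13080021, -0.007103  , -0.9913833 ,  1.41902202],
       [ 0.        ,  0.        ,  0.        ,  1.        ]])}
wrist {'fx': 371.64829954431775, 'fy': 371.64829954431775, 'cx': 314.76969584263287, 'cy': 235.7195991365967, 'mount': array([[-5.89235373e-04, -9.51705872e-01, -3.07010726e-01,
         8.00100428e-02],
       [ 9.99999710e-01, -7.08954074e-04,  2.78428557e-04,
        -1.33999194e-04],
       [-4.82638597e-04, -3.07010472e-01,  9.51706014e-01,
        -1.21187938e-01],
       [ 0.00000000e+00,  0.00000000e+00,  0.00000000e+00,
         1.00000000e+00]])}
{'time': 0.15, 'q': array([7.67199906e+01, 5.00414466e+00, 1.00462818e+01, 9.50978733e+01,
       1.50091725e-03, 8.99976880e+01]), 'qd': array([-0.0089218 , -0.01702569,  0.19681417, -0.1013025 ,  0.05026735,
       -0.03557652]), 'joint_efforts': array([-1.60829120e-03, -5.20761466e+01,  4.65044475e+01,  1.38942347e-02,
       -1.42949293e-04,  1.43202527e-05]), 'ee_pos': array([0.12630353, 0.53516544, 0.25275572]), 'tcp_rot': array([-1.79944264e+02, -1.50316562e-03,  1.66722301e+02]), 'wrist_force': array([ 0.19500344, -0.02415122, -0.2272315 ]), 'torque': array([0.04523896, 0.01240682, 0.04021597]), 'opening': 0.0853586233734926}
```

View pics/top1.png

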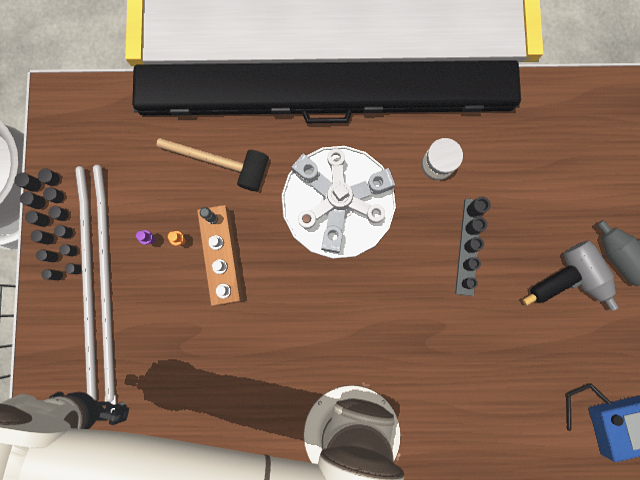

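View pics/side1.png

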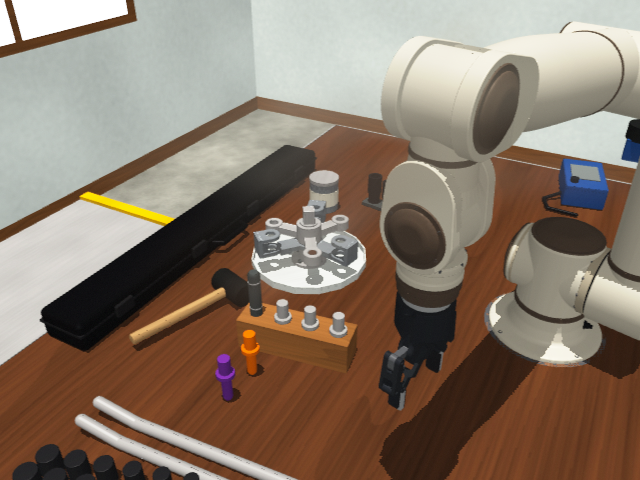

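View pics/wrist1.png

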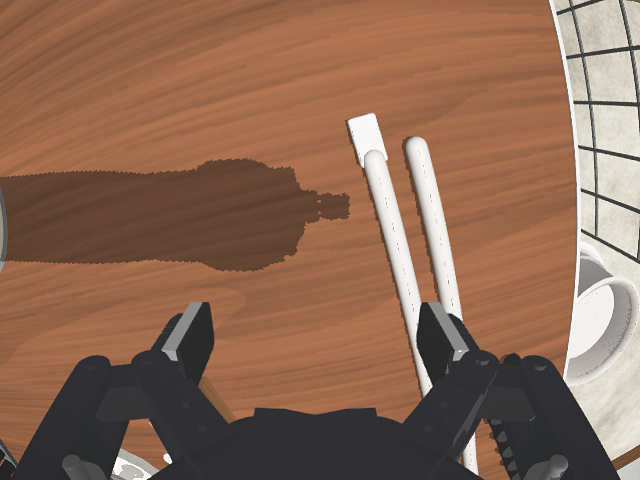

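The top view shows the coupling at about (339,200), the wooden block at (220,255) with the drift at (207,214), and three white pins at (216,242), (219,266) and (223,290). The orange and purple look-alikes are at (176,238) and (144,237). Lug (306,218) looks rusty, so it holds a stub. I'll enlarge to check.

```bash
python3 - <<'E'
from h import *
crop('top1','c1',270,135,410,265,5.5)
crop('top1','c2',130,195,250,310,5)
E
```

```text
(no output)
```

View pics/c1.png

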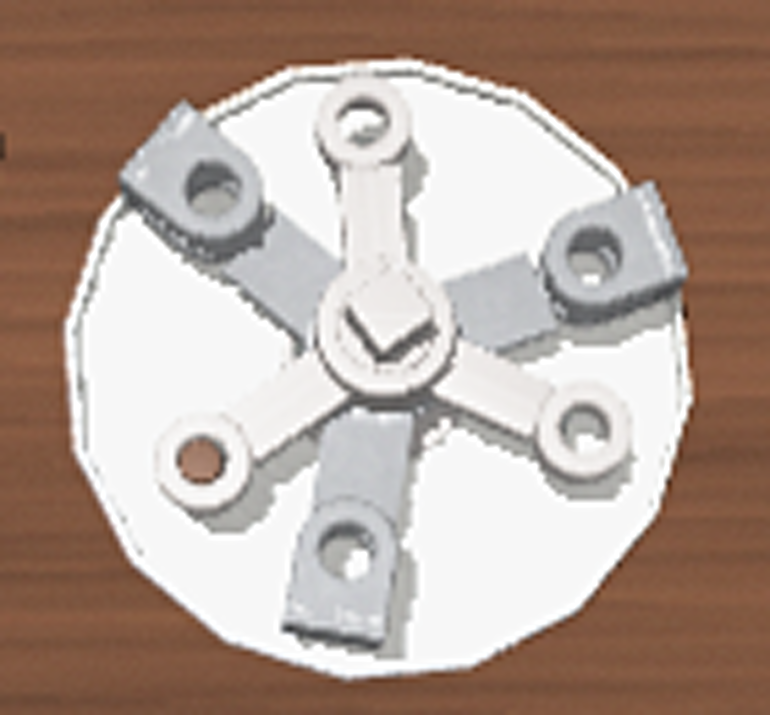

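View pics/c2.png

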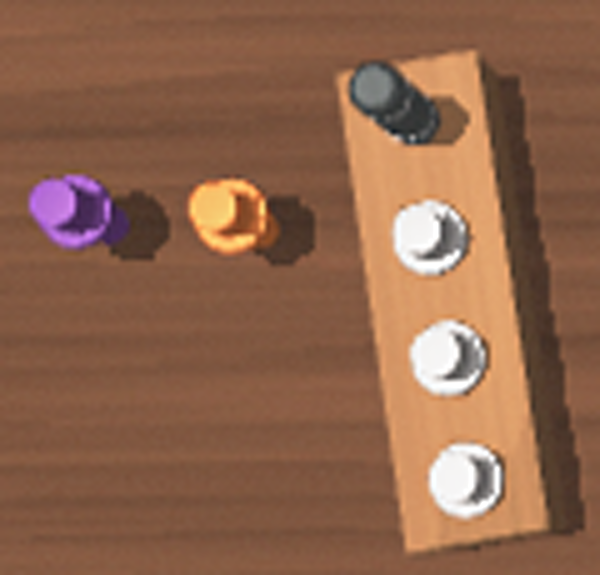

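```bash
python3 - <<'E'
from h import *
from scipy.optimize import least_squares
def fit(pts,z):
    W=np.array([onz('top',270+(a+.5)/5.5-.5,135+(b+.5)/5.5-.5,z)[:2] for a,b in pts])
    print(W)
    def model(x): return np.array([[x[0]+.1*np.cos(x[2]+k*2*np.pi/3),x[1]+.1*np.sin(x[2]+k*2*np.pi/3)] for k in range(3)])
    c=W.mean(0);a=np.arctan2(*(W[0]-c)[::-1])
    r=least_squares(lambda x:(model(x)-W).ravel(),[*c,a]); print(r.x[:2],np.degrees(r.x[2]),'res',np.abs(r.fun).max()); print(model(r.x))
fit([(213,188),(347,548),(588,257)],.102)
fit([(363,118),(202,461),(584,428)],.090)
im=cv2.imread('pics/top1.png');d=np.load('pics/top1.npy')
f=lambda a,b:(130+(a+.5)/5-.5,195+(b+.5)/5-.5)
for n,pt,z in [('drift',(376,86),.178),('pA',(420,228),.116),('pB',(436,350),.116),('pC',(457,474),.116),('c00',(336,75),.072),('c01',(476,50),.072),('c10',(548,527),.072),('c11',(405,552),.072)]:
    u,v=f(*pt); dd=d[int(round(v)),int(round(u))]; print(n,onz('top',u,v,z).round(4),world('top',u,v,dd).round(4))
E
```

```text
[[ 0.6512958   0.09663479]
 [ 0.48819537  0.03955286]
 [ 0.61755165 -0.07033477]]
[0.58568094 0.02195096] 49.17192688501167 res 0.002168012713964343
[[ 0.65106008  0.09761844]
 [ 0.4874614   0.04073722]
 [ 0.61852133 -0.07250278]]
[[ 0.68572522  0.02847397]
 [ 0.52968403  0.10317973]
 [ 0.54223985 -0.06771071]]
[0.58588303 0.02131433] 4.151590507118615 res 0.0009700338365758593
[[ 0.68562063  0.02855388]
 [ 0.52974459  0.10406985]
 [ 0.54228387 -0.06868074]]
drift [0.5348 0.3349 0.178 ] [0.5348 0.3349 0.1784]
pA [0.476  0.3252 0.116 ] [0.4764 0.3258 0.113 ]
pB [0.4175 0.3171 0.116 ] [0.4178 0.3178 0.112 ]
pC [0.3586 0.3066 0.116 ] [0.3586 0.3065 0.1164]
c00 [0.5584 0.3756 0.072 ] [ 0.5712  0.3914 -0.0031]
c01 [0.57   0.3061 0.072 ] [0.5705 0.3065 0.0695]
c10 [0.3336 0.2694 0.072 ] [0.3336 0.2694 0.0721]
c11 [0.3225 0.3389 0.072 ] [ 0.3227  0.3521 -0.    ]
```

Only one stub: the rusty lug at top pixel (306,218). The other two bores show the pan through them. The real pins are the three white ones in the block. The orange and purple ones stand outside it, so I leave them alone. First I go above the drift, with the jaws across the block.

Emit:
drive_tool:
  plan:
    - [1, [0.041, -0.02, 0], 2.3]
    - [1, [0.041, -0.02, 0], 2.3]
    - [1, [0.041, -0.02, 0], 2.3]
    - [1, [0.041, -0.02, 0], 2.3]
    - [1, [0.041, -0.02, 0], 2.3]
    - [1, [0.041, -0.02, 0], 2.3]
    - [1, [0.041, -0.02, 0], 2.3]
    - [1, [0.041, -0.02, 0], 2.3]
    - [1, [0.041, -0.02, 0], 2.3]
    - [1, [0.04, -0.02, 0], 2.3]
  grip_force: 60

```text
time: 1.4
ee_pos: [0.5366, 0.3344, 0.253]
tcp_rot: [-180.0, -0.0, -170.2]
wrist_force: [-0.4, 0.0, -0.3]
opening: 0.0854
```

```bash
python3 - <<'E'
from h import *
shot('wrist','w2');shot('side','s2');shot('top','t2');print(monitor.get_obs()['ee_pos'],monitor.get_obs()['q'])
E
```

```text
[0.53674107 0.33404175 0.25206151] [ 3.18976740e+01  1.68861231e+01  2.36973321e+01  9.69076084e+01
 -3.68313348e-03  2.23387527e+01]
```

View pics/w2.png

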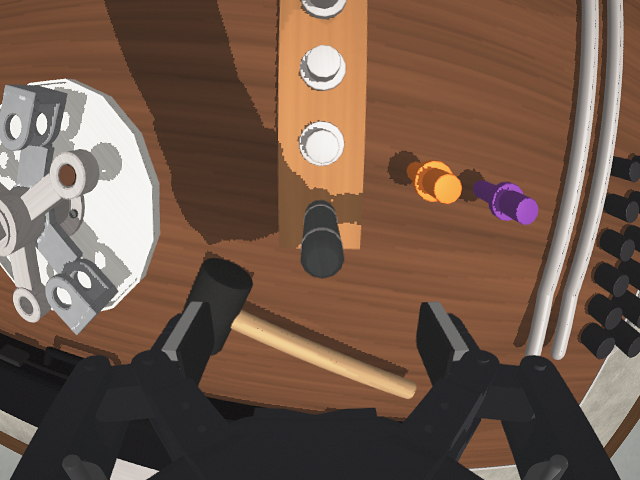

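View pics/s2.png

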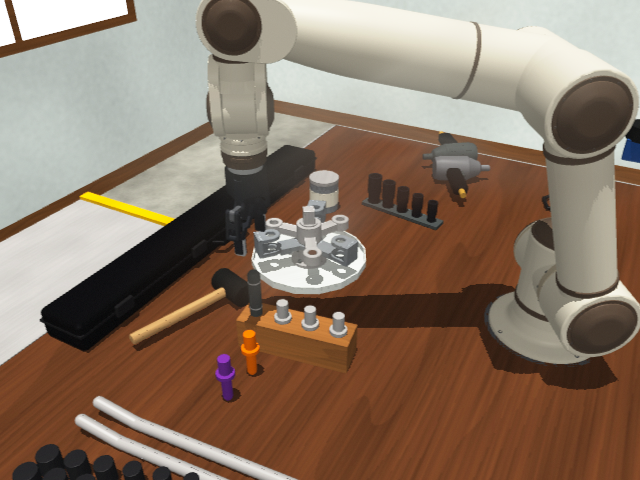

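The wrist view shows the drift top at (322,258), roughly centred between the jaws, with the rusty stub in the lug at (67,176) and the other bores open. I'll measure the drift from this view too.

```bash
cat >> h.py <<'E'
from scipy.spatial.transform import Rotation as Ro
def wpose(o=None):
    o=o or monitor.get_obs(); T=np.eye(4); T[:3,:3]=Ro.from_euler('xyz',o['tcp_rot'],degrees=True).as_matrix(); T[:3,3]=o['ee_pos']; return T
def wonz(u,v,z,T):
    p=eyes.camera_params('wrist'); a=np.array([(u-p['cx']),(v-p['cy'])])/p['fx']; r=np.hypot(*a)
    d=np.array([a[0]/r*np.sin(r),a[1]/r*np.sin(r),np.cos(r)]) if r>1e-9 else np.array([0,0,1.])
    M=T@np.array(p['mount']); D=M[:3,:3]@d; o=M[:3,3]; return o+D*(z-o[2])/D[2]
def wproj(P,T):
    p=eyes.camera_params('wrist'); c=np.linalg.inv(T@np.array(p['mount']))@np.array([*P,1]); c=c[:3]
    th=np.arctan2(np.hypot(c[0],c[1]),c[2]); h=np.hypot(c[0],c[1]); return p['cx']+p['fx']*th*c[0]/h,p['cy']+p['fx']*th*c[1]/h
E
python3 - <<'E'
from h import *
T=wpose()
print(T[:3,:3].round(2))
crop('w2','c3',240,180,400,300,5)
for n,u,v,z in [('drift',322,258,.178),('stub',67,176,.09),('pA',322,143,.116),('pB',324,63,.116)]: print(n,wonz(u,v,z,T).round(4))
for P in [(.535,.335,.178),(.476,.325,.116),(.5297,.104,.09),(.651,.0976,.102),(.4875,.0407,.102)]: print(wproj(P,T))
E
```

```text
[[-0.99 -0.17 -0.  ]
 [-0.17  0.99 -0.  ]
 [ 0.   -0.   -1.  ]]
drift [0.5322 0.3378 0.178 ]
stub [0.529 0.107 0.09 ]
pA [0.4727 0.3287 0.116 ]
pB [0.4175 0.3207 0.116 ]
(np.float64(316.33617597520333), np.float64(261.77546894348797))
(np.float64(315.89606138822745), np.float64(146.7338391394411))
(np.float64(64.53683893261018), np.float64(176.4727086492201))
(np.float64(60.218435656055505), np.float64(299.2770732179556))
(np.float64(10.67933671665071), np.float64(128.2933660533402))
```

View pics/c3.png

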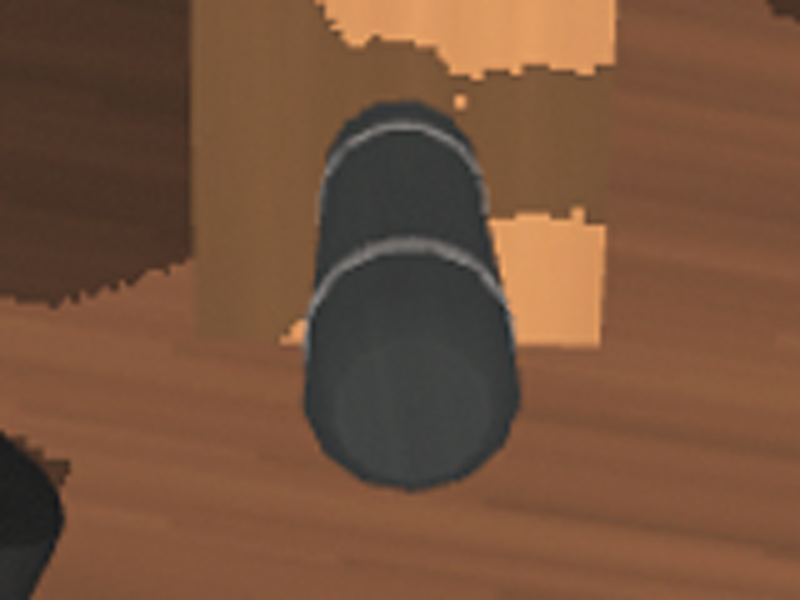

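Emit:
drive_tool:
  plan:
    - [1, [-0.0025, 0.0025, -0.03], 0]
    - [1, [0, 0, -0.03], 0]
    - [1, [0, 0, -0.027], 0]
    - [1, [0, 0, -0.01], 0]
    - [1, [0, 0, 0], 0]
    - [0, [0, 0, 0], 0]
    - [0, [0, 0, 0], 0]
    - [0, [0, 0, 0], 0]
    - [0, [0, 0, 0], 0]
    - [0, [0, 0, 0], 0]
  grip_force: 80

```text
time: 2.8
ee_pos: [0.533, 0.3379, 0.157]
tcp_rot: [180.0, 0.1, -170.3]
wrist_force: [-0.2, 0.4, 5.1]
opening: 0.0242
```

Emit:
drive_tool:
  plan:
    - [0, [0, 0, 0.02], 0]
    - [0, [0, 0, 0.035], 0]
    - [0, [0, 0, 0.04], 0]
    - [0, [0, 0, 0.035], 0]
    - [0, [0, -0.03, 0], 0]
    - [0, [0, -0.04, 0], 0]
    - [0, [0, -0.04, 0], 0]
    - [0, [0, -0.03, 0], 0]
    - [0, [0, -0.01, 0], 0]
    - [0, [0, 0, 0], 0]

```text
time: 4.05
ee_pos: [0.5329, 0.1876, 0.2858]
tcp_rot: [180.0, -0.0, -170.3]
wrist_force: [0.1, 0.4, -4.5]
opening: 0.0246
```

```bash
python3 - <<'E'
from h import *
o=monitor.get_obs();print(o['ee_pos'],o['tcp_rot'],o['wrist_force'],o['opening'])
shot('wrist','w3');shot('side','s3');im,d=shot('top','t3')
crop('s3','c4',200,180,380,315,4.4)
E
```

```text
[0.53286605 0.18757509 0.28583829] [ 1.79996916e+02 -4.24181558e-02 -1.70333906e+02] [ 0.06969663  0.36696654 -4.52421657] 0.024593975499806846
```

View pics/w3.png

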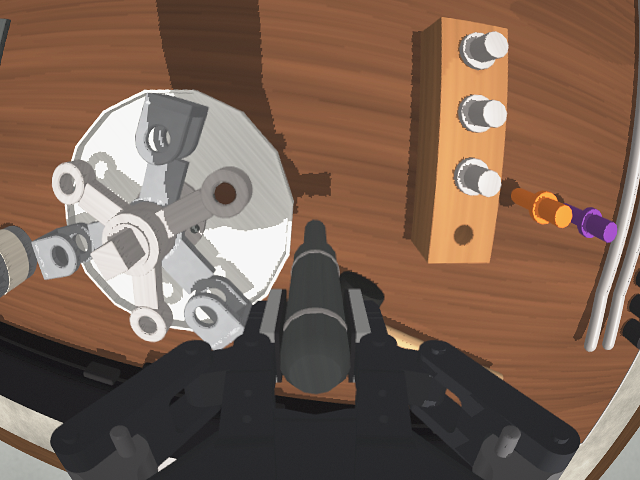

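View pics/c4.png

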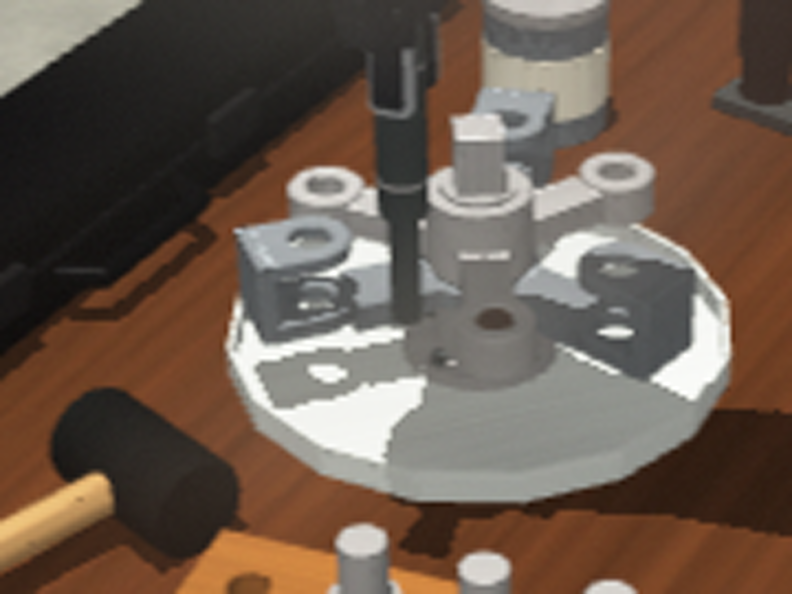

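View pics/t3.png

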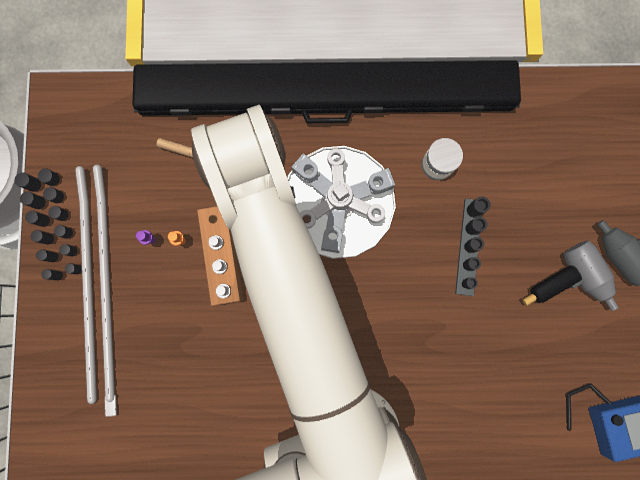

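```bash
python3 - <<'E'
from h import *
T=wpose()
crop('w3','c5',180,120,380,270,4)
x=T[:3,3]
print('axis proj tip',wproj((x[0],x[1],.137),T),'shoulder',wproj((x[0],x[1],.2008),T))
print('stub',wonz(226,193,.09,T),'tip 316,222',wonz(316,225,.137,T),wonz(316,215,.137,T))
E
```

```text
axis proj tip (np.float64(314.1138997814891), np.float64(226.75096519854742)) shoulder (np.float64(314.0506941247264), np.float64(257.18615951441575))
stub [0.52883352 0.10890456 0.09      ] tip 316,222 [0.531226   0.18985603 0.137     ] [0.52351657 0.18852585 0.137     ]
```

View pics/c5.png

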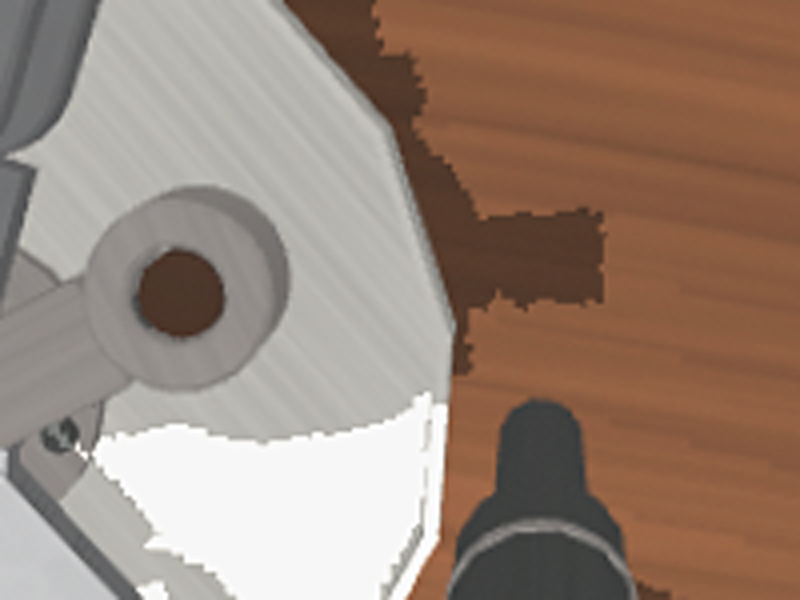

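Emit:
drive_tool:
  plan:
    - [0, [-0.002, -0.03, 0], 0]
    - [0, [-0.003, -0.03, 0], 0]
    - [0, [0, -0.02, -0.02], 0]
    - [0, [0, 0, -0.01], 0]
    - [0, [0, 0, 0], 0]

```text
time: 4.82
ee_pos: [0.5276, 0.1086, 0.2555]
tcp_rot: [180.0, -0.1, -170.2]
wrist_force: [-0.9, 0.5, -4.7]
opening: 0.0247
```

```bash
python3 - <<'E'
from h import *
o=monitor.get_obs();print(o['ee_pos'],o['tcp_rot'],o['wrist_force'],o['opening'])
shot('wrist','w4');shot('side','s4')
crop('s4','c6',230,180,380,300,5)
crop('w4','c7',250,150,400,270,5)
E
```

```text
[0.52759845 0.10861737 0.25547025] [ 1.79982254e+02 -8.63881703e-02 -1.70240941e+02] [-0.85345697  0.48532663 -4.72517728] 0.02466804913402013
```

View pics/c6.png

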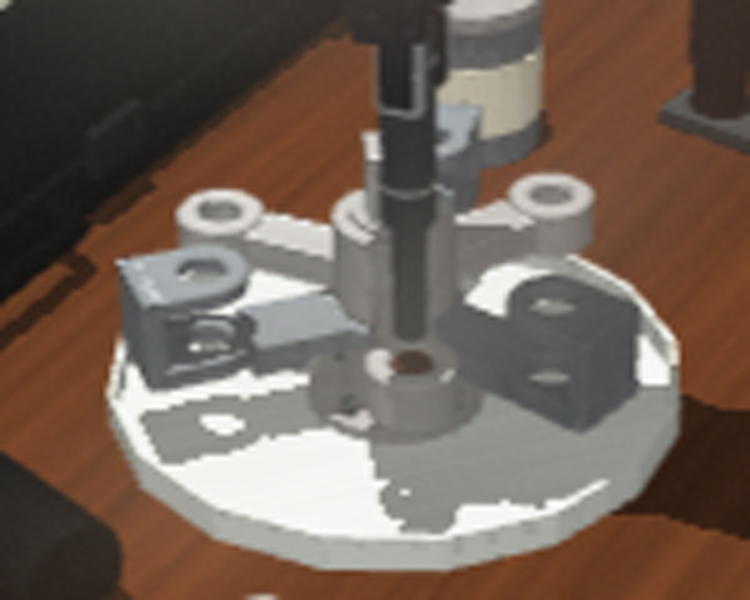

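View pics/c7.png

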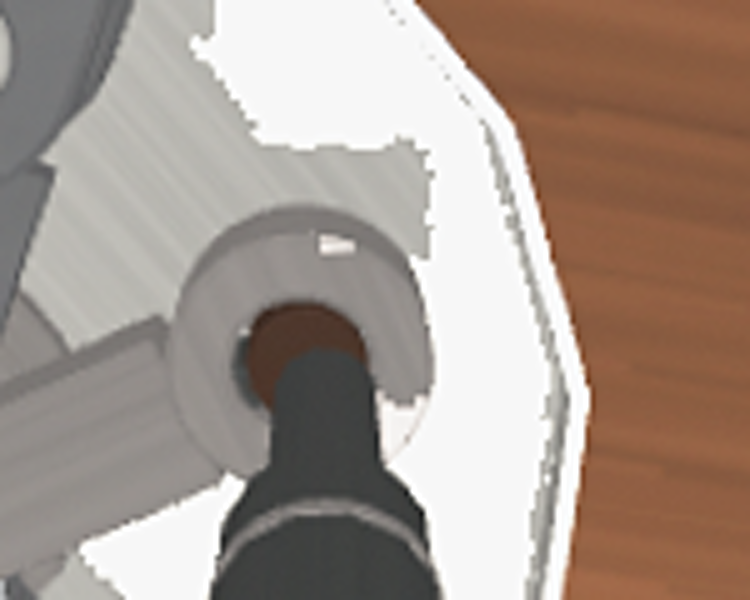

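```bash
python3 - <<'E'
from h import *
T=wpose();print(T[:3,3])
print('stub',wonz(311.3,222,.09,T),'farEdge',wonz(311.3,210,.09,T),'tip',wonz(315,229.5,.1065,T),'tip far',wonz(315,219.6,.1065,T))
E
```

```text
[0.52793724 0.10873623 0.2566217 ]
stub [0.5296961 0.106739  0.09     ] farEdge [0.51988681 0.10507947 0.09      ] tip [0.53045972 0.10986199 0.1065    ] tip far [0.52273686 0.10853372 0.1065    ]
```

Emit:
drive_tool:
  plan:
    - [0, [-0.001, -0.003, 0], 0]
    - [0, [0, 0, -0.008], 0]
    - [0, [0, 0, -0.008], 0]
    - [0, [0, 0, -0.005], 0]
    - [0, [0, 0, -0.004], 0]
    - [0, [0, 0, -0.004], 0]

```text
time: 5.68
ee_pos: [0.5271, 0.1049, 0.2284]
tcp_rot: [180.0, 0.1, -170.3]
wrist_force: [-0.7, -0.0, 6.2]
opening: 0.0244
```

Emit:
drive_tool:
  plan:
    - [0, [0, 0, -0.005], 0]
    - [0, [0, 0, -0.005], 0]
    - [0, [0, 0, -0.005], 0]
    - [0, [0, 0, -0.004], 0]
    - [0, [0, 0, -0.003], 0]
    - [0, [0, 0, 0], 0]

```text
time: 6.42
ee_pos: [0.5267, 0.1047, 0.2047]
tcp_rot: [-180.0, -0.0, -170.3]
wrist_force: [-0.2, -0.4, -4.0]
opening: 0.0242
```

```bash
python3 - <<'E'
from h import *
o=monitor.get_obs();print(o['ee_pos'],o['tcp_rot'],o['wrist_force'],o['opening'])
shot('side','s5')
crop('s5','c8',230,180,380,300,5)
E
```

```text
[0.52670476 0.10472288 0.20474598] [-1.79994380e+02 -4.86807513e-02 -1.70283822e+02] [-0.22798857 -0.36858362 -4.01365591] 0.024223280251998196
```

View pics/c8.png

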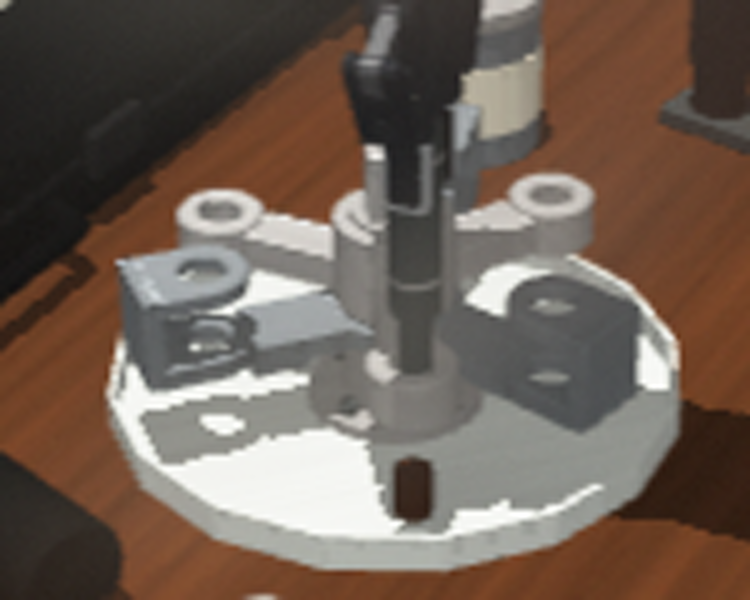

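The stub stands in the pan at crop (413,490) and the push force is gone. Next I lift, head back to the block and check whether it has been knocked.

Emit:
drive_tool:
  plan:
    - [0, [0, 0, 0.03], 0]
    - [0, [0, 0, 0.04], 0]
    - [0, [0, 0, 0.03], 0]
    - [0, [0, 0.03, 0], 0]
    - [0, [0.001, 0.05, 0], 0]
    - [0, [0.001, 0.05, 0], 0]
    - [0, [0, 0.03, 0], 0]
    - [0, [0, 0, 0], 0]

```text
time: 7.48
ee_pos: [0.5286, 0.2668, 0.3047]
tcp_rot: [180.0, -0.0, -170.1]
wrist_force: [-1.1, -0.4, -4.2]
opening: 0.0246
```

```bash
python3 - <<'E'
from h import *
o=monitor.get_obs();print(o['ee_pos'],o['tcp_rot'],o['wrist_force'],o['opening'])
np.save('pics/T6.npy',wpose()); shot('wrist','w6');shot('side','s6');shot('top','t6')
crop('w6','c9',250,100,450,250,4)
E
```

```text
[0.52863225 0.26681068 0.30468654] [ 1.79996225e+02 -4.00587336e-02 -1.70124116e+02] [-1.13041555 -0.35455434 -4.19069362] 0.024616265135064215
```

View pics/w6.png

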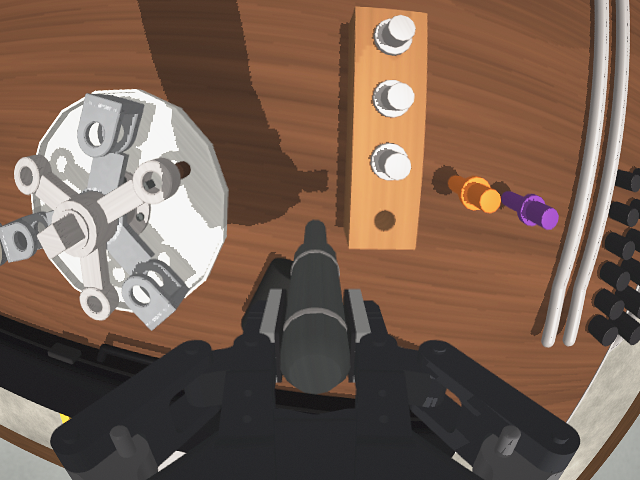

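View pics/s6.png

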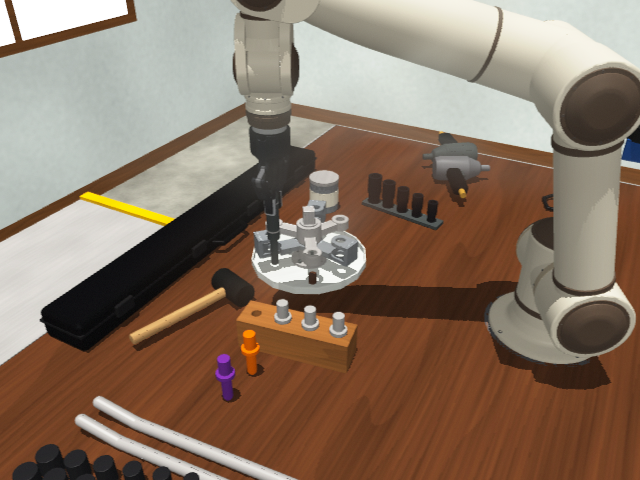

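View pics/c9.png

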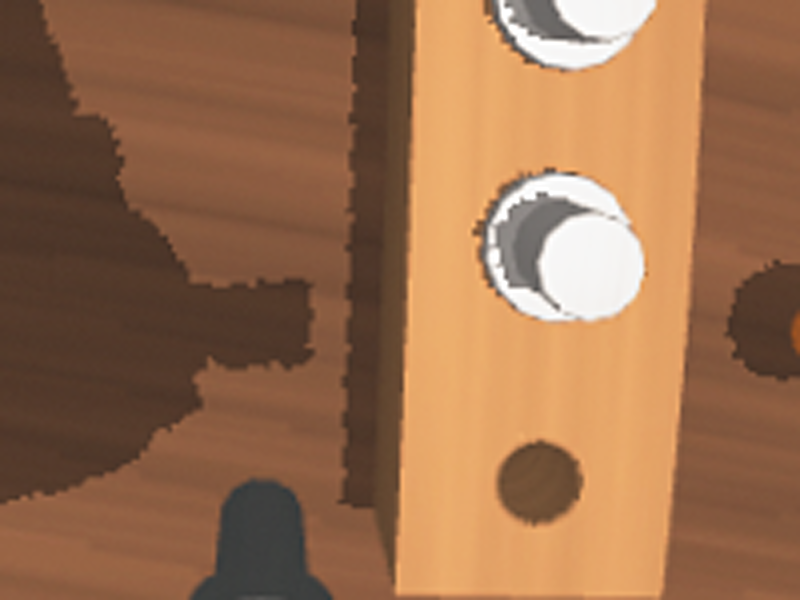

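View pics/t6.png

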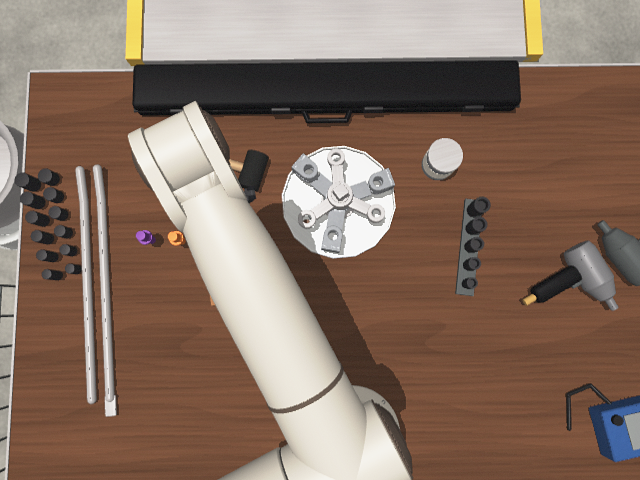

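The block has not moved: the side view matches the first one and the drift hole is at (385,220). I'll go back to the exact TCP where I gripped the drift, after cross-checking the hole.

```bash
python3 - <<'E'
from h import *
T=np.load('pics/T6.npy'); print(wonz(384.7,220.3,.072,T))
print(monitor.get_obs()['ee_pos'])
E
```

```text
[0.53426268 0.33931443 0.072     ]
[0.52888262 0.26429425 0.30542186]
```

Emit:
drive_tool:
  plan:
    - [0, [0.002, 0.03, 0], 0]
    - [0, [0.002, 0.03, 0], 0]
    - [0, [0, 0.011, 0], 0]
    - [0, [0, 0, -0.01], 0]
    - [0, [0, 0, 0], 0]

```text
time: 8.25
ee_pos: [0.5328, 0.3346, 0.2943]
tcp_rot: [-179.9, -0.1, -170.3]
wrist_force: [-0.1, -0.5, -4.7]
opening: 0.024
```

```bash
python3 - <<'E'
from h import *
o=monitor.get_obs();print(o['ee_pos'],o['tcp_rot'],o['wrist_force'],o['opening'])
shot('wrist','w7')
crop('w7','c10',230,130,390,250,5)
E
```

```text
[0.53275429 0.33455366 0.29426513] [-1.79946938e+02 -8.26801812e-02 -1.70331533e+02] [-0.1320747  -0.49240366 -4.65570113] 0.023982587844767877
```

View pics/c10.png

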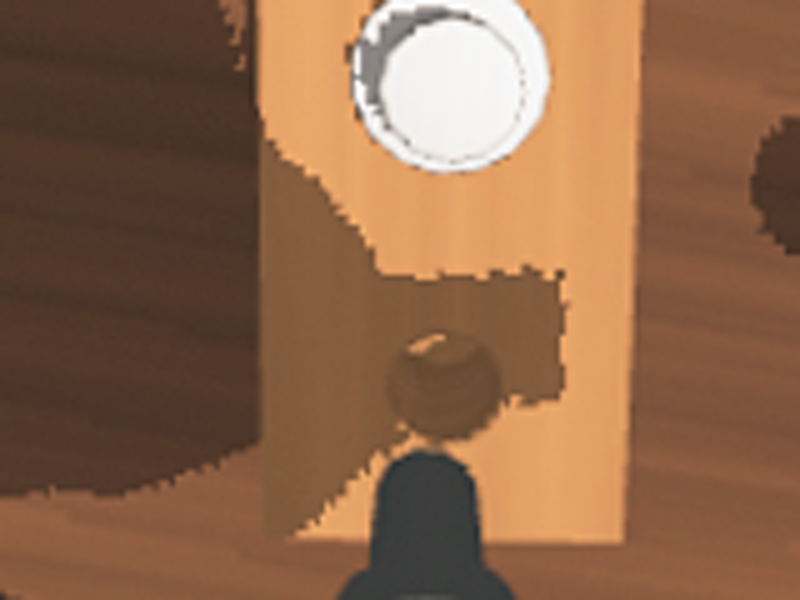

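Emit:
drive_tool:
  plan:
    - [0, [0.0003, 0.0033, -0.02], 0]
    - [0, [0, 0, -0.025], 0]
    - [0, [0, 0, -0.02], 0]
    - [0, [0, 0, -0.01], 0]
    - [0, [0, 0, -0.005], 0]
    - [0, [0, 0, -0.005], 0]
    - [0, [0, 0, 0], 0]

```text
time: 9.18
ee_pos: [0.5332, 0.339, 0.2104]
tcp_rot: [180.0, 0.0, -170.3]
wrist_force: [-0.2, -0.4, -3.6]
opening: 0.0242
```

Emit:
drive_tool:
  plan:
    - [0, [0, -0.0006, -0.015], 0]
    - [0, [0, 0, -0.015], 0]
    - [0, [0, 0, -0.012], 0]
    - [0, [0, 0, -0.006], 0]
    - [0, [0, 0, -0.004], 0]
    - [0, [0, 0, 0], 0]
    - [0.4, [0, 0, 0], 0]
    - [1, [0, 0, 0], 0]
    - [1, [0, 0, 0], 0]
    - [1, [0, 0, 0], 0]

```text
time: 10.42
ee_pos: [0.5332, 0.3385, 0.1586]
tcp_rot: [180.0, 0.0, -170.3]
wrist_force: [0.7, -0.1, -1.0]
opening: 0.085
```

Emit:
drive_tool:
  plan:
    - [1, [0, 0, 0.04], 0]
    - [1, [0, 0, 0.05], 0]
    - [1, [0, -0.0, 0.03], 0]
    - [1, [0.01, -0.055, 0], -5]
    - [1, [0.01, -0.055, 0], -5]
    - [1, [0.01, -0.055, 0], 0]
    - [1, [0.01, -0.055, 0], 0]
    - [1, [0.01, -0.055, 0], 0]
    - [1, [0.003, -0.04, 0], 0]
    - [1, [0, 0, 0], 0]

```text
time: 11.68
ee_pos: [0.5863, 0.0208, 0.2784]
tcp_rot: [-180.0, 0.0, 179.5]
wrist_force: [-0.9, 0.3, 0.1]
opening: 0.0853
```

```bash
python3 - <<'E'
from h import *
o=monitor.get_obs();print(o['ee_pos'],o['tcp_rot'],o['wrist_force'],o['opening'],o['q'])
np.save('pics/T8.npy',wpose()); shot('wrist','w8');shot('side','s8');shot('top','t8')
E
```

```text
[0.58626427 0.020846   0.27836844] [-1.79982408e+02  9.90862100e-03  1.79508479e+02] [-0.85637917  0.25919087  0.08444953] 0.08534858083342575 [ 2.04450348e+00  1.08324438e+01  1.94077406e+01  9.85661762e+01
 -1.80131724e-02  2.53602467e+00]
```

View pics/w8.png

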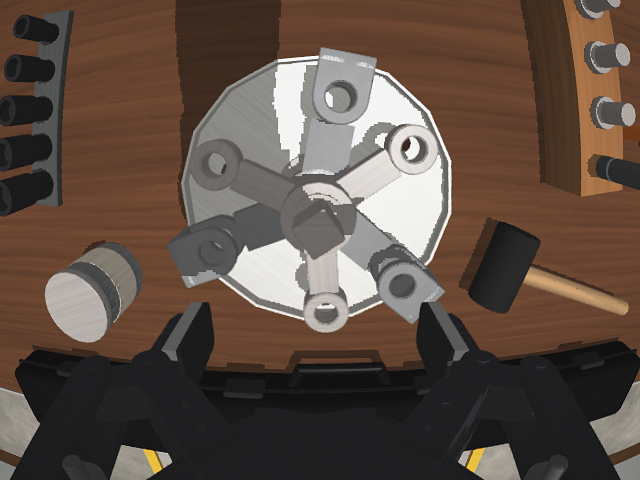

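View pics/s8.png

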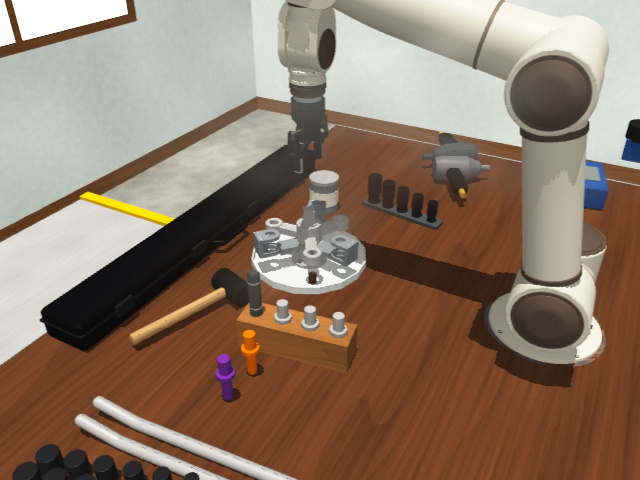

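The drift stands in its hole again and the stub is in the pan. The hub's square end looks rotated relative to the lugs, so I'll enlarge the wrist view and fit forks, lugs and square.

```bash
python3 - <<'E'
from h import *
crop('w8','c11',160,40,460,340,2.6)
crop('w8','c12',270,160,370,260,6)
E
```

View pics/c11.png

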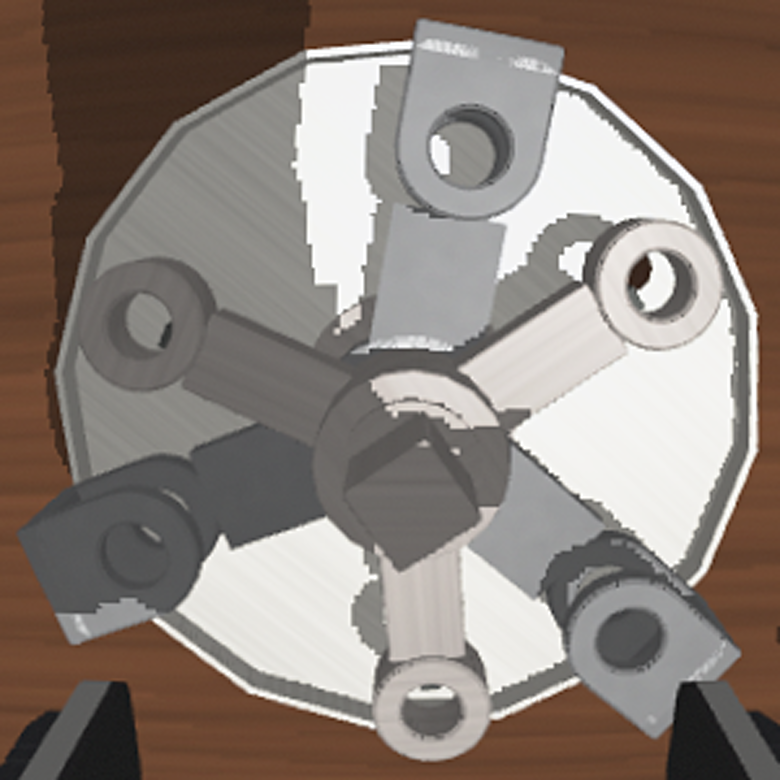

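View pics/c12.png

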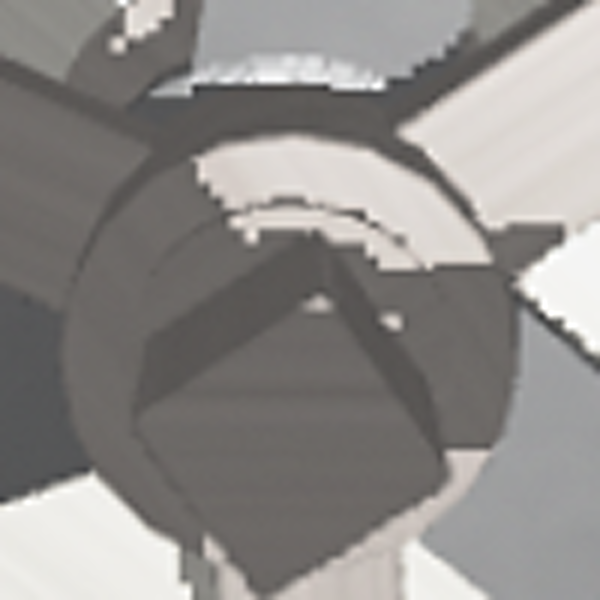

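```bash
cat >> h.py <<'E'
from scipy.optimize import least_squares
def fit3(W):
    W=np.array(W)[:,:2]
    m=lambda x:np.array([[x[0]+.1*np.cos(x[2]+k*2*np.pi/3),x[1]+.1*np.sin(x[2]+k*2*np.pi/3)] for k in range(3)])
    c=W.mean(0);a=np.arctan2(*(W[0]-c)[::-1]); r=least_squares(lambda x:(m(x)-W).ravel(),[*c,a]); return r.x[:2].round(4),np.degrees(r.x[2]).round(2),(r.fun*1e3).round(1),m(r.x).round(4)
E
python3 - <<'E'
from h import *
T=np.load('pics/T8.npy')
f=lambda a,b,s,u,v:((a+.5)/s-.5+u,(b+.5)/s-.5+v)
g=lambda a,b,z:wonz(*f(a,b,2.6,160,40),z,T)
print(fit3([g(630,637,.102),g(470.5,145,.102),g(133,554,.102)]))
print(fit3([g(432,712,.09),g(661,285,.09),g(141,323,.09)]))
S=np.array([wonz(*f(a,b,6,270,160),.152,T) for a,b in [(137,410),(322,300),(448,465),(265,597)]])[:,:2]
print(S.mean(0)); 
for i in range(4):
    e=S[(i+1)%4]-S[i]; print(np.hypot(*e),np.degrees(np.arctan2(e[1],e[0]))%90)
E
```

```text
(array([0.5845, 0.0237]), np.float64(49.22), array([ 0.4,  0.2, -0.6,  0.1,  0.2, -0.3]), array([[ 0.6498,  0.0994],
       [ 0.4863,  0.0424],
       [ 0.6174, -0.0708]]))
(array([0.5851, 0.0239]), np.float64(3.81), array([ 0.6, -0.2, -0.6,  1.4, -0. , -1.2]), array([[ 0.6849,  0.0306],
       [ 0.5295,  0.107 ],
       [ 0.541 , -0.0658]]))
[0.58470303 0.02361126]
0.025080341757840297 31.015570084273605
0.024804806815659528 36.361846363059215
0.027081903412092385 37.15790946004486
0.027598551042009027 31.981170772020818
```

Emit:
drive_tool:
  plan:
    - [1, [-0.0015, 0.003, 0], -10.6]
    - [1, [0, 0, 0], -10.6]
    - [1, [0, 0, -0.02], -10.6]
    - [1, [0, 0, -0.02], -10.6]
    - [1, [0, 0, -0.02], -10.6]
    - [1, [0, 0, -0.02], -2.6]
    - [1, [0, 0, 0], 0]

```text
time: 12.7
ee_pos: [0.5839, 0.0277, 0.1969]
tcp_rot: [-179.9, -0.1, 124.2]
wrist_force: [0.2, -0.0, 1.1]
opening: 0.0853
```

```bash
python3 - <<'E'
from h import *
o=monitor.get_obs();print(o['ee_pos'],o['tcp_rot'],o['wrist_force'],o['opening'],o['q'])
shot('wrist','w9')
E
```

```text
[0.58389944 0.02770079 0.19692453] [-1.79878460e+02 -8.28979698e-02  1.24247426e+02] [ 0.1763065  -0.02820135  1.13581328] 0.08533786219417776 [2.71294460e+00 9.09113244e+00 8.35154284e+00 8.94073586e+01
 7.08911586e-03 5.84654220e+01]
```

View pics/w9.png

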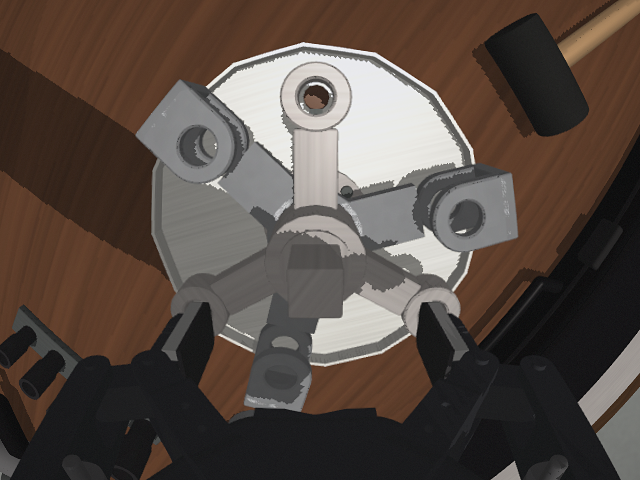

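```bash
python3 - <<'E'
from h import *
for i in range(4):
    o=monitor.get_obs();print(o['ee_pos'],o['tcp_rot']); eyes.camera('wrist')
T=wpose()
S=np.array([wonz(u,v,.152,T) for u,v in [(289,269),(342,269),(342,317),(289,317)]]);print(S,S.mean(0))
E
```

```text
[0.58429946 0.02752871 0.1982213 ] [-1.79958912e+02 -3.15188348e-02  1.24273360e+02]
[0.58470263 0.02735717 0.19900349] [1.79974206e+02 1.06275077e-02 1.24263155e+02]
[0.58488093 0.02715778 0.1993609 ] [1.79941145e+02 3.16458206e-02 1.24232907e+02]
[0.58500363 0.02699626 0.19948555] [1.79922078e+02 4.23356245e-02 1.24207702e+02]
[[0.56933402 0.02584361 0.152     ]
 [0.59096845 0.04050104 0.152     ]
 [0.60703499 0.01825926 0.152     ]
 [0.5840872  0.00272376 0.152     ]] [0.58785617 0.02183192 0.152     ]
```

Emit:
drive_tool:
  plan:
    - [1, [0.001, -0.0025, -0.02], -0.3]
    - [1, [0, 0, -0.02], 0]
    - [1, [0, 0, -0.017], 0]
    - [1, [0, 0, 0], 0]
    - [1, [0, 0, 0], 0]
    - [0, [0, 0, 0], 0]
    - [0, [0, 0, 0], 0]
    - [0, [0, 0, 0], 0]
    - [0, [0, 0, 0], 0]
    - [0, [0, 0, 0], 0]
  grip_force: 80

```text
time: 14.2
ee_pos: [0.5861, 0.0243, 0.1418]
tcp_rot: [179.9, 0.0, 123.8]
wrist_force: [3.3, 2.9, 2.7]
opening: 0.0267
```

Emit:
drive_tool:
  plan:
    - [0, [0, 0, 0], 5]
    - [0, [0, 0, 0], 5]
    - [0, [0, 0, 0], 5]
    - [0, [0, 0, 0], 5]
    - [0, [0, 0, 0], 5]
    - [0, [0, 0, 0], 5]
    - [0, [0, 0, 0], 5]
    - [0, [0, 0, 0], 5]
    - [0, [0, 0, 0], 5.4]
    - [0, [0, 0, 0], 0]

```text
time: 15.45
ee_pos: [0.5856, 0.0235, 0.1418]
tcp_rot: [-180.0, 0.0, 169.2]
wrist_force: [-0.9, -3.4, 4.8]
opening: 0.0267
```

Emit:
drive_tool:
  plan:
    - [0, [0, 0, 0], 0]
    - [0, [0, 0, 0], 0]

```text
time: 15.7
ee_pos: [0.5856, 0.0235, 0.1418]
tcp_rot: [-180.0, 0.0, 169.1]
wrist_force: [-0.3, -3.8, 5.7]
opening: 0.0265
```

```bash
python3 - <<'E'
from h import *
o=monitor.get_obs();print(o['ee_pos'],o['tcp_rot'],o['wrist_force'],o['torque'])
np.save('pics/T10.npy',wpose());shot('wrist','w10');shot('top','t10');
crop('w10','c13',160,20,520,260,2.2)
E
```

```text
[0.58562439 0.02348584 0.1417927 ] [-1.79952643e+02  3.23943593e-02  1.69100988e+02] [-0.29268697 -3.76356312  5.71684738] [-0.34067219  0.06031748  0.32160279]
```

View pics/w10.png

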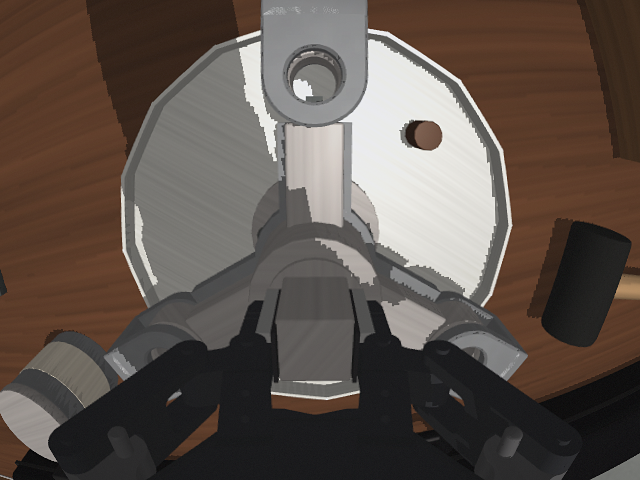

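```bash
python3 - <<'E'
from h import *
crop('w10','c14',270,30,360,115,7)
E
```

```text
(no output)
```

View pics/c14.png

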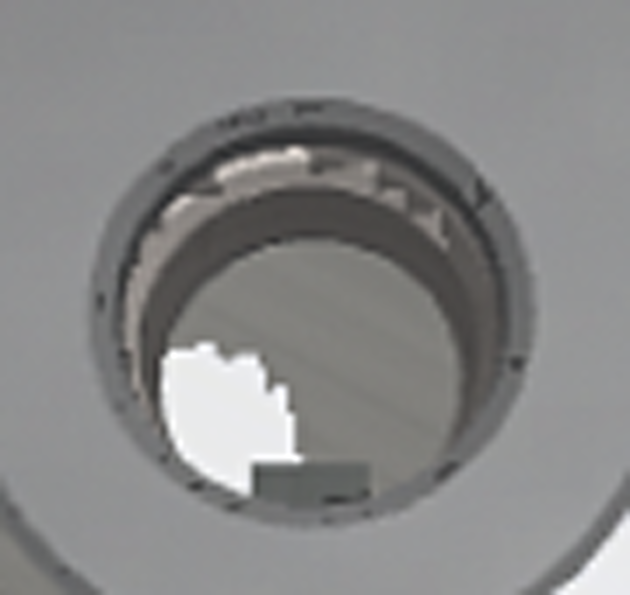

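The lug is centred in the fork hole to within about 0.3 mm: the bore is concentric at crop (312,310), with the spring pad at the inner side. Now I let go, rise and go towards the block.

Emit:
drive_tool:
  plan:
    - [0.5, [0, 0, 0], 0]
    - [1, [0, 0, 0], 0]
    - [1, [0, 0, 0], 0]
    - [1, [0, 0, 0.03], 0]
    - [1, [0, 0, 0.05], 0]
    - [1, [0, 0, 0.05], 0]
    - [1, [0, 0, 0.0], 0]
    - [1, [0, 0, 0], 0]

```text
time: 16.8
ee_pos: [0.5857, 0.024, 0.2707]
tcp_rot: [-180.0, -0.0, 169.2]
wrist_force: [0.0, 0.9, -0.2]
opening: 0.0856
```

```bash
python3 - <<'E'
from h import *
o=monitor.get_obs();print(o['ee_pos'],o['tcp_rot'],o['wrist_force'],o['torque'])
np.save('pics/T11.npy',wpose());shot('wrist','w11');shot('side','s11')
crop('w11','c15',160,40,480,340,2.4)
E
```

```text
[0.58565229 0.02404529 0.27067332] [-1.79994075e+02 -3.08281176e-02  1.69213912e+02] [ 0.01876349  0.89113946 -0.16692836] [-0.04333291 -0.00049272  0.02030419]
```

View pics/c15.png

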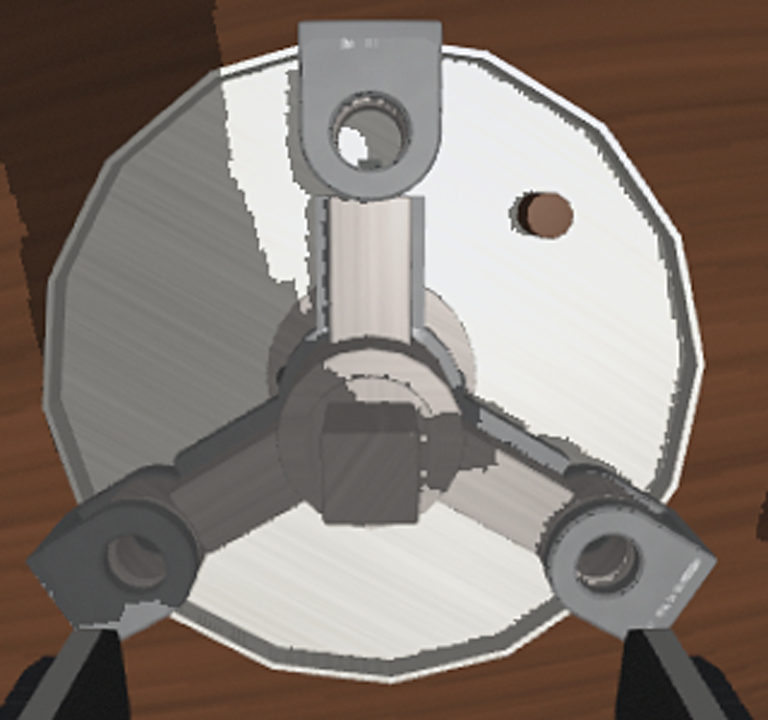

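View pics/s11.png

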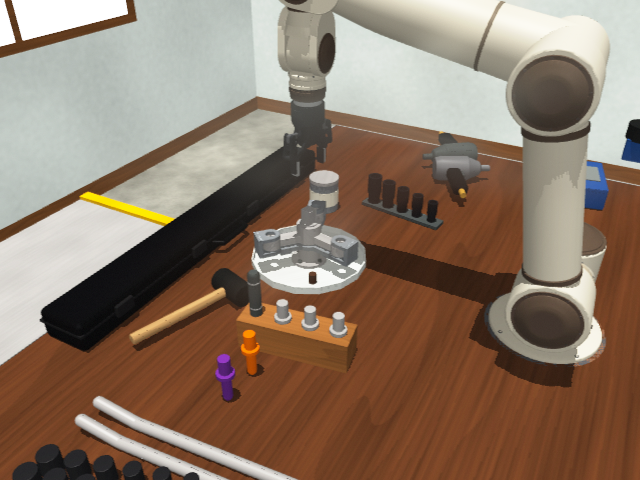

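```bash
python3 - <<'E'
from h import *
T=np.load('pics/T11.npy')
g=lambda a,b,z:wonz((a+.5)/2.4-.5+160,(b+.5)/2.4-.5+40,z,T)
print(fit3([g(607.5,564,.102),g(371,131,.102),g(136,562,.102)]))
E
```

```text
(array([0.5848, 0.024 ]), np.float64(49.09), array([ 0.3,  0.7, -0.8,  0.5,  0.5, -1.2]), array([[ 0.6503,  0.0996],
       [ 0.4866,  0.0429],
       [ 0.6175, -0.0705]]))
```

Emit:
drive_tool:
  plan:
    - [1, [-0.02, 0.025, 0], 2]
    - [1, [-0.033, 0.041, 0], 3]
    - [1, [-0.033, 0.041, 0], 3]
    - [1, [-0.033, 0.041, 0], 3]
    - [1, [-0.033, 0.041, 0], 3]
    - [1, [-0.033, 0.041, 0], 3]
    - [1, [-0.033, 0.041, -0.03], 3.2]
    - [1, [-0.01, 0.014, -0.03], 0]
    - [1, [0, 0, -0.01], 0]
    - [1, [0, 0, 0], 0]
  grip_force: 100

```text
time: 18.15
ee_pos: [0.3576, 0.3083, 0.2006]
tcp_rot: [-179.9, -0.1, -170.6]
wrist_force: [-0.4, -0.2, 0.5]
opening: 0.0855
```

```bash
python3 - <<'E'
from h import *
o=monitor.get_obs();print(o['ee_pos'],o['tcp_rot'])
T=wpose();shot('wrist','w12');shot('side','s12');shot('top','t12')
print(wproj((.3574,.3088,.116),T))
crop('w12','c16',220,150,420,300,4)
E
```

```text
[0.35761519 0.30826587 0.20064057] [-1.79937769e+02 -7.81252339e-02 -1.70598108e+02]
(np.float64(315.19107816812397), np.float64(257.3721196077606))
```

View pics/w12.png

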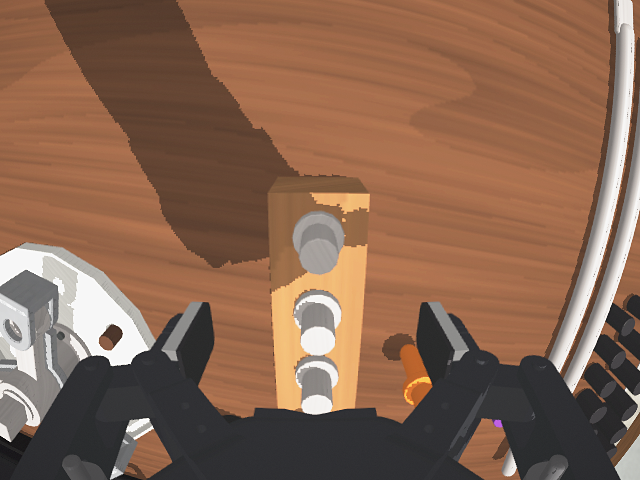

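View pics/c16.png

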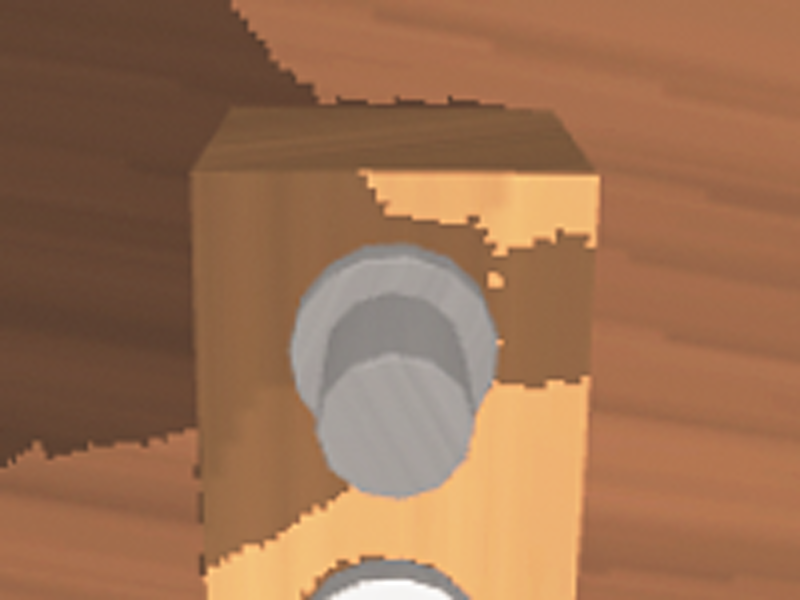

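The white pin's post is centred between the jaws at (319,256) and is the one I want. I'll descend and grip it.

Emit:
drive_tool:
  plan:
    - [1, [0, 0.001, -0.03], 0]
    - [1, [0, 0, -0.035], 0]
    - [1, [0, 0, -0.02], 0]
    - [1, [0, 0, -0.007], 0]
    - [1, [0, 0, 0], 0]
    - [0, [0, 0, 0], 0]
    - [0, [0, 0, 0], 0]
    - [0, [0, 0, 0], 0]
    - [0, [0, 0, 0], 0]
    - [0, [0, 0, 0], 0]

```text
time: 19.55
ee_pos: [0.3578, 0.3102, 0.1099]
tcp_rot: [180.0, 0.0, -170.6]
wrist_force: [-1.6, 0.6, 5.6]
opening: 0.0211
```

Emit:
drive_tool:
  plan:
    - [0, [0, 0, 0.02], 0]
    - [0, [0, 0, 0.035], 0]
    - [0, [0, 0, 0.04], 0]
    - [0, [0, 0, 0.03], 0]
    - [0, [0, 0, 0], 0]

```text
time: 20.18
ee_pos: [0.3582, 0.3104, 0.2357]
tcp_rot: [179.9, 0.1, -170.6]
wrist_force: [1.0, -0.6, -3.4]
opening: 0.0214
```

```bash
python3 - <<'E'
from h import *
o=monitor.get_obs();print(o['ee_pos'],o['tcp_rot'],o['opening'])
shot('wrist','w13');shot('side','s13')
crop('s13','c17',200,200,400,370,4)
E
```

```text
[0.3582012  0.31044558 0.23568664] [ 1.79921844e+02  1.34515049e-01 -1.70581754e+02] 0.0213743475627075
```

View pics/w13.png

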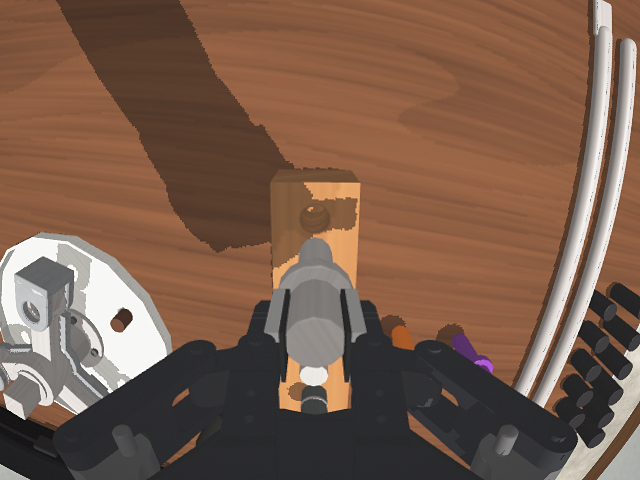

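View pics/s13.png

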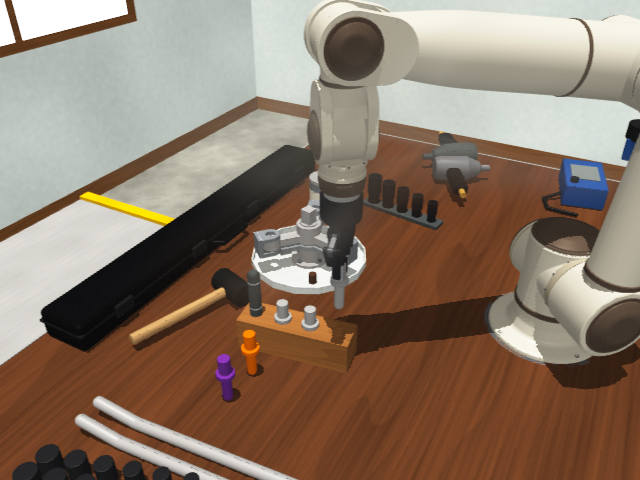

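Emit:
drive_tool:
  plan:
    - [0, [0.01, -0.02, 0.005], 0]
    - [0, [0.02, -0.04, 0], 0]
    - [0, [0.02, -0.042, 0], 0]
    - [0, [0.02, -0.042, 0], 0]
    - [0, [0.02, -0.042, 0], 0]
    - [0, [0.02, -0.042, 0], 0]
    - [0, [0.0185, -0.04, 0], 0]
    - [0, [0, 0, -0.01], 0]
    - [0, [0, 0, 0], 0]

```text
time: 21.4
ee_pos: [0.4852, 0.042, 0.2269]
tcp_rot: [180.0, -0.2, -170.6]
wrist_force: [-1.0, 0.2, -3.2]
opening: 0.0214
```

```bash
python3 - <<'E'
from h import *
o=monitor.get_obs();print(o['ee_pos'],o['tcp_rot'],o['opening'])
T=wpose();shot('wrist','w14');shot('side','s14')
x=T[:3,3];print(wproj((x[0],x[1],x[2]-.1),T))
crop('w14','c18',240,130,400,250,5)
crop('s14','c19',230,180,380,300,5)
E
```

```text
[0.48522613 0.04197582 0.22690092] [ 179.96880029   -0.22239722 -170.61465233] 0.021410196437068384
(np.float64(314.0191989584891), np.float64(249.17545930274312))
```

View pics/c18.png

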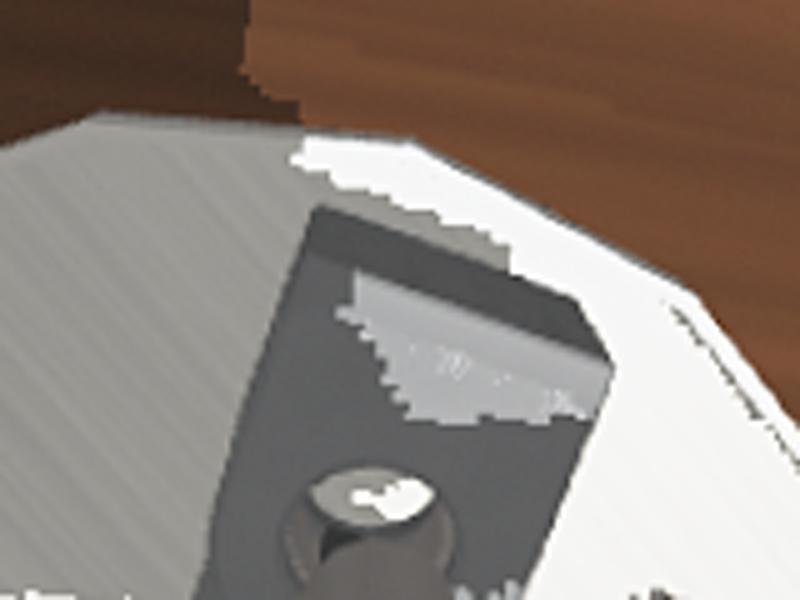

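View pics/c19.png

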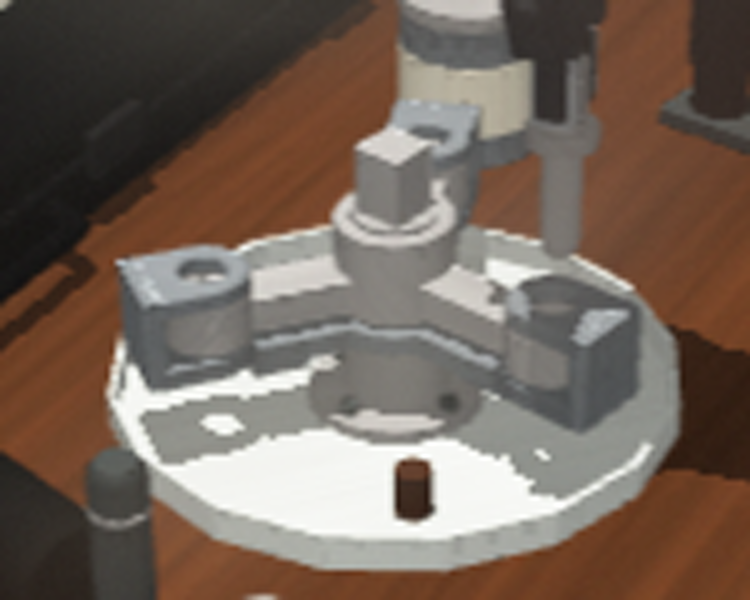

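```bash
python3 - <<'E'
from h import *
crop('w14','c20',260,200,370,290,7)
o=monitor.get_obs();print(o['ee_pos'])
E
```

```text
[0.48553594 0.04266274 0.22851256]
```

View pics/c20.png

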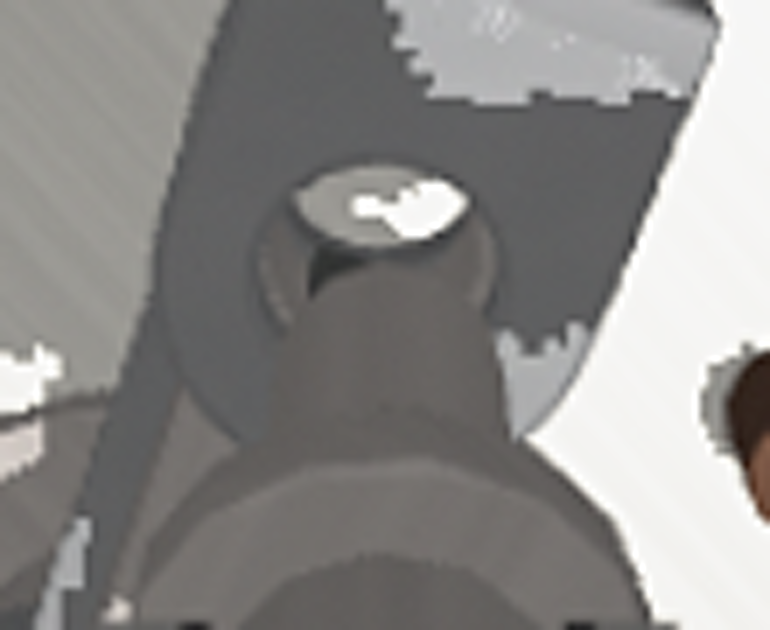

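```bash
python3 - <<'E'
from h import *
T=wpose();T[:3,3]=[.4853,.0421,.2275];x=T[:3,3]
tx=T[:2,0]
for n,u,v,z,r in [('hole',314.1,222.9,.102,.012),('headU',315.7,259.3,x[2]-.038,.018),('headT',315.7,265.7,x[2]-.028,.018),('nose',315.7,236.9,x[2]-.1+.006,.0085),('nose2',315.7,236.9,x[2]-.1+.003,.007)]:
    p=wonz(u,v,z,T)[:2]-tx*r; print(n,p.round(4),'rel tcp in tool',((p-x[:2])@T[:2,:2]).round(4))
E
```

```text
hole [0.4875 0.0425] rel tcp in tool [-0.0022  0.    ]
headU [0.4859 0.043 ] rel tcp in tool [-0.0008  0.0008]
headT [0.485  0.0428] rel tcp in tool [0.0002 0.0008]
nose [0.4838 0.0429] rel tcp in tool [0.0014 0.001 ]
nose2 [0.4833 0.0428] rel tcp in tool [0.0019 0.001 ]
```

Emit:
drive_tool:
  plan:
    - [0, [0.0024, -0.0008, 0], 0]
    - [0, [0, 0, -0.012], 0]
    - [0, [0, 0, -0.008], 0]
    - [0, [0, 0, -0.006], 0]
    - [0, [0, 0, -0.004], 0]
    - [0, [0, 0, 0], 0]
    - [0, [0, 0, 0], 0]

```text
time: 22.38
ee_pos: [0.4886, 0.0412, 0.1996]
tcp_rot: [-180.0, 0.0, -170.6]
wrist_force: [0.5, -0.7, -2.6]
opening: 0.0211
```

```bash
python3 - <<'E'
from h import *
o=monitor.get_obs();print(o['ee_pos'])
shot('wrist','w15');shot('side','s15')
crop('w15','c21',260,200,370,290,7)
crop('s15','c22',300,200,370,270,8)
E
```

```text
[0.48864676 0.04115804 0.19955701]
```

View pics/c21.png

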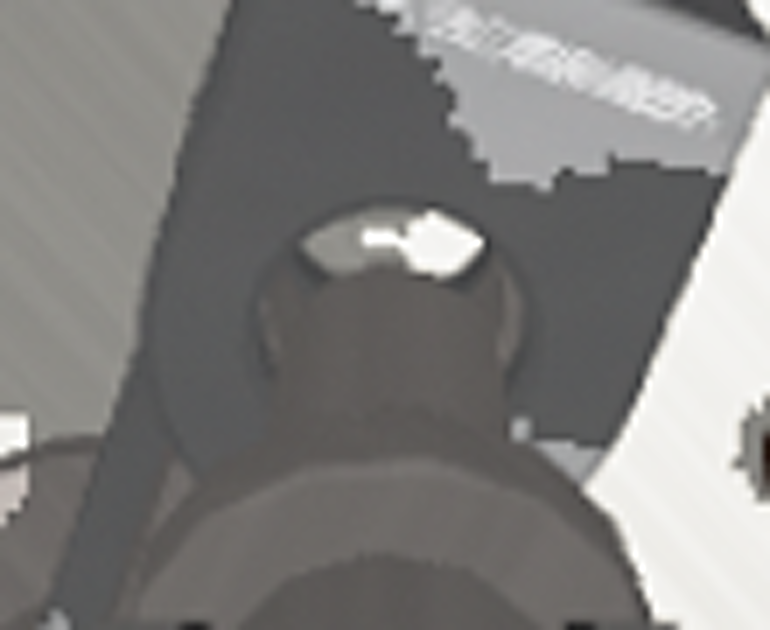

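View pics/c22.png

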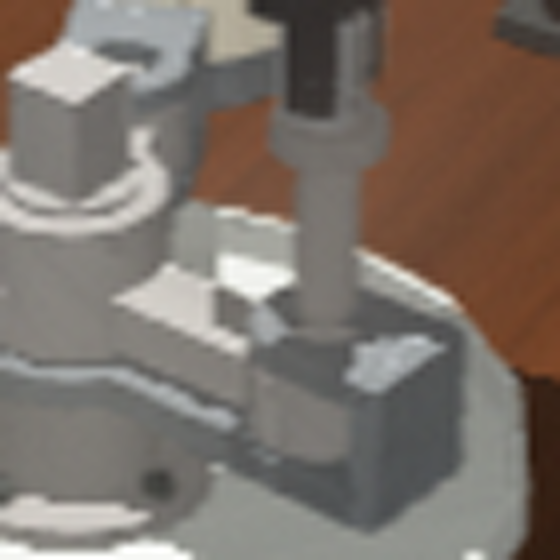

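Emit:
drive_tool:
  plan:
    - [0, [0, 0, -0.004], 0]
    - [0, [0, 0, -0.004], 0]
    - [0, [0, 0, -0.003], 0]
    - [0, [0, 0, -0.003], 0]
    - [0, [0, 0, 0], 0]

```text
time: 23.1
ee_pos: [0.4884, 0.0412, 0.185]
tcp_rot: [180.0, -0.0, -170.6]
wrist_force: [-0.3, -0.4, -3.4]
opening: 0.0211
```

Emit:
drive_tool:
  plan:
    - [0, [0, 0, -0.004], 0]
    - [0, [0, 0, -0.004], 0]
    - [0, [0, 0, -0.004], 0]
    - [0, [0, 0, -0.004], 0]
    - [0, [0, 0, 0], 0]

```text
time: 23.72
ee_pos: [0.4886, 0.0412, 0.1692]
tcp_rot: [180.0, 0.0, -170.6]
wrist_force: [-0.0, 0.2, -1.5]
opening: 0.0218
```

Emit:
drive_tool:
  plan:
    - [0, [0, 0, -0.005], 0]
    - [0, [0, 0, -0.005], 0]
    - [0, [0, 0, -0.005], 0]
    - [0, [0, 0, -0.005], 0]
    - [0, [0, 0, 0], 0]

```text
time: 24.35
ee_pos: [0.4885, 0.0412, 0.1493]
tcp_rot: [180.0, 0.0, -170.6]
wrist_force: [-0.9, -0.2, 0.4]
opening: 0.0211
```

```bash
python3 - <<'E'
from h import *
o=monitor.get_obs();print(o['ee_pos'],o['wrist_force'])
shot('side','s16')
crop('s16','c23',300,200,370,270,8)
E
```

```text
[0.48849549 0.04123532 0.14925561] [-0.94275149 -0.19281163  0.43431817]
```

View pics/c23.png

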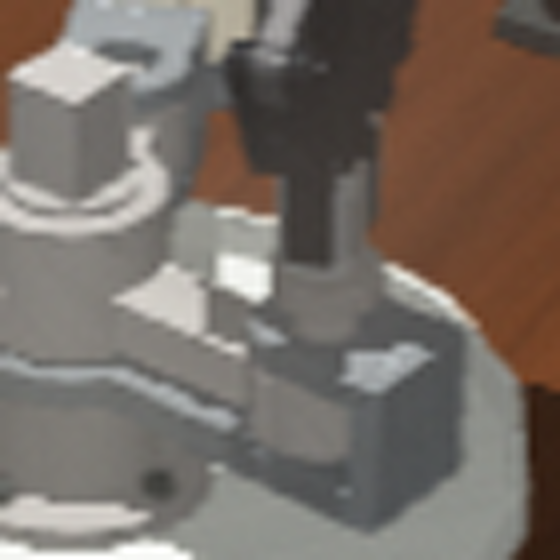

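Emit:
drive_tool:
  plan:
    - [0, [0, 0, -0.004], 0]
    - [0, [0, 0, -0.003], 0]
    - [0, [0, 0, -0.002], 0]
    - [0, [0, 0, -0.001], 0]
    - [0, [0, 0, -0.001], 0]
    - [0, [0, 0, 0], 0]

```text
time: 25.15
ee_pos: [0.4886, 0.0412, 0.1399]
tcp_rot: [-180.0, 0.1, -170.6]
wrist_force: [-7.9, 0.1, 14.7]
opening: 0.0214
```

Emit:
drive_tool:
  plan:
    - [0, [0, 0, -0.001], 0]
    - [0, [0, 0, 0], 0]
    - [0.3, [0, 0, 0], 0]
    - [1, [0, 0, 0], 0]
    - [1, [0, 0, 0], 0]
    - [1, [0, 0, 0.03], 0]
    - [1, [0, 0, 0.04], 0]
    - [1, [0, 0, 0.04], 0]
    - [1, [0, 0.02, 0.01], 0]
    - [1, [0, 0.01, 0], 0]

```text
time: 26.4
ee_pos: [0.4889, 0.0718, 0.2577]
tcp_rot: [-180.0, 0.1, -170.6]
wrist_force: [0.6, -0.6, 0.6]
opening: 0.0856
```

```bash
python3 - <<'E'
from h import *
o=monitor.get_obs();print(o['ee_pos'],o['wrist_force'])
shot('side','s17');shot('wrist','w17')
crop('s17','c24',300,200,370,270,8)
E
```

```text
[0.48894673 0.07177194 0.25774413] [ 0.58217468 -0.62224093  0.60646607]
```

View pics/c24.png

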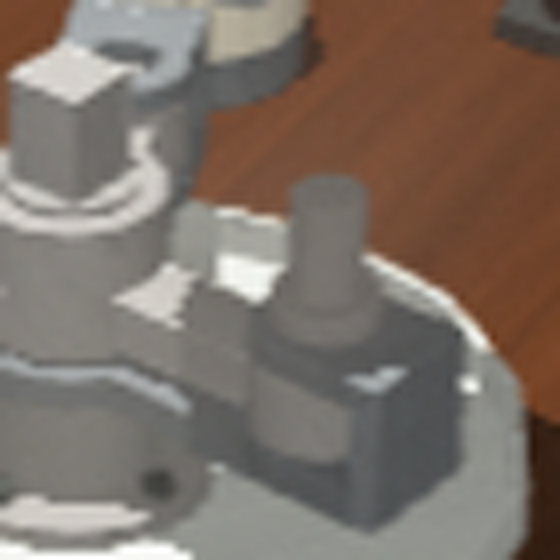

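View pics/w17.png

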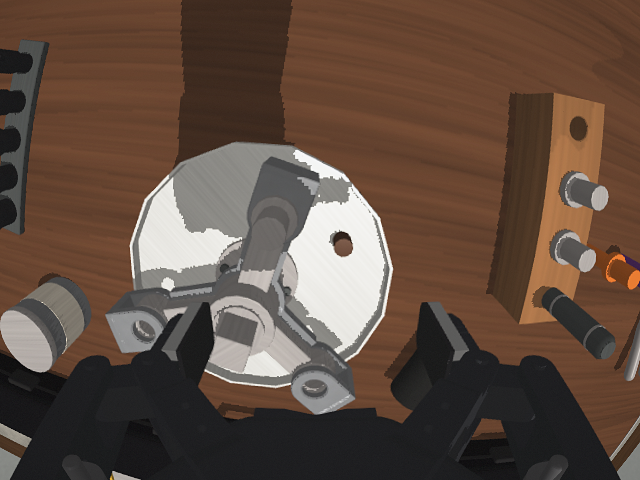

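Pin 1 is seated on fork 1: the head lies flat on the plate at crop (325,315). Next is the middle pin in the block.

Emit:
drive_tool:
  plan:
    - [1, [-0.01, 0.03, 0], 0]
    - [1, [-0.015, 0.05, 0], 0]
    - [1, [-0.015, 0.05, 0], 0]
    - [1, [-0.015, 0.05, -0.02], 0]
    - [1, [-0.012, 0.045, -0.03], 0]
    - [1, [-0.005, 0.023, -0.007], 0]
    - [1, [0, 0, 0], 0]
    - [1, [0, 0, 0], 0]

```text
time: 27.5
ee_pos: [0.4167, 0.3184, 0.2]
tcp_rot: [-180.0, -0.0, -170.6]
wrist_force: [-0.6, -0.1, -0.3]
opening: 0.0858
```

```bash
python3 - <<'E'
from h import *
o=monitor.get_obs();print(o['ee_pos'],o['tcp_rot'])
T=wpose();shot('wrist','w18');shot('side','s18')
print(wproj((.417,.3197,.116),T))
crop('w18','c25',220,150,420,300,4)
E
```

```text
[0.41667559 0.31843817 0.20003712] [-1.79965810e+02 -2.71417275e-02 -1.70589879e+02]
(np.float64(316.18462512644095), np.float64(258.64543388163975))
```

View pics/c25.png

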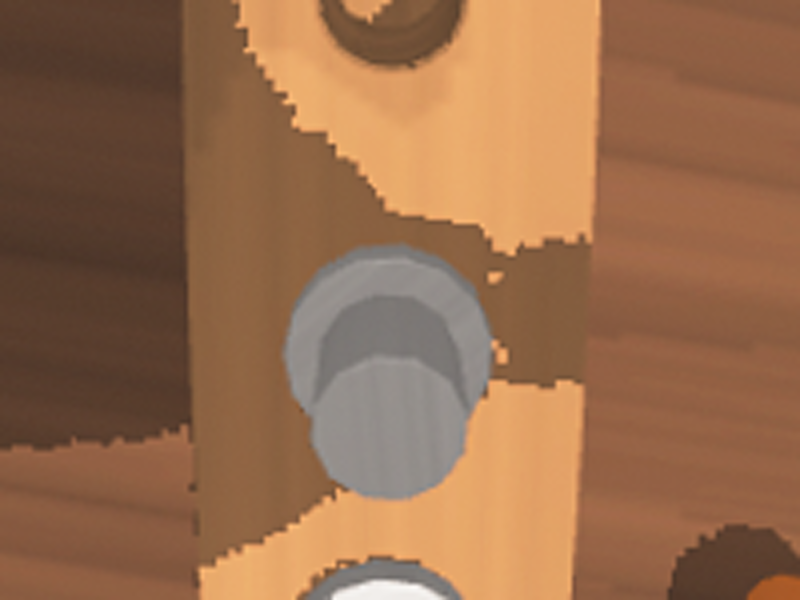

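View pics/s18.png

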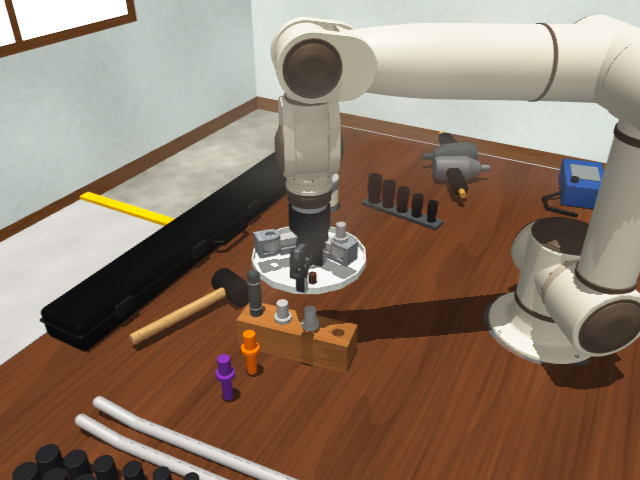

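Emit:
drive_tool:
  plan:
    - [1, [0, 0.001, -0.03], 0]
    - [1, [0, 0, -0.035], 0]
    - [1, [0, 0, -0.02], 0]
    - [1, [0, 0, -0.006], 0]
    - [1, [0, 0, 0], 0]
    - [0, [0, 0, 0], 0]
    - [0, [0, 0, 0], 0]
    - [0, [0, 0, 0], 0]
    - [0, [0, 0, 0], 0]
    - [0, [0, 0, 0], 0]

```text
time: 28.85
ee_pos: [0.4167, 0.3203, 0.1099]
tcp_rot: [180.0, 0.0, -170.6]
wrist_force: [-0.9, -0.8, 5.4]
opening: 0.0215
```

Emit:
drive_tool:
  plan:
    - [0, [0, 0, 0.02], 0]
    - [0, [0, 0, 0.035], 0]
    - [0, [0, 0, 0.04], 0]
    - [0, [0, 0, 0.04], 0]
    - [0, [0, 0, 0.015], 0]
    - [0, [0, 0, 0], 0]

```text
time: 29.6
ee_pos: [0.4168, 0.3204, 0.259]
tcp_rot: [180.0, 0.0, -170.6]
wrist_force: [-0.5, -0.6, -4.0]
opening: 0.0216
```

Emit:
drive_tool:
  plan:
    - [0, [0.015, -0.015, 0], 0]
    - [0, [0.035, -0.033, 0], 0]
    - [0, [0.038, -0.036, 0], 0]
    - [0, [0.038, -0.036, 0], 0]
    - [0, [0.038, -0.036, 0], 0]
    - [0, [0.038, -0.036, 0], 0]
    - [0, [0.033, -0.03, -0.01], 0]
    - [0, [0, 0, -0.02], 0]
    - [0, [0, 0, -0.005], 0]
    - [0, [0, 0, 0], 0]

```text
time: 30.85
ee_pos: [0.6509, 0.0985, 0.2232]
tcp_rot: [180.0, -0.1, -170.5]
wrist_force: [0.2, 1.2, -2.6]
opening: 0.0215
```

```bash
cat > look.py <<'E'
from h import *
import sys
k=sys.argv[1]
o=monitor.get_obs();print(o['ee_pos'],o['tcp_rot'],o['wrist_force'])
T=wpose(o);np.save('pics/TL%s.npy'%k,T);shot('wrist','wl'+k);shot('side','sl'+k)
crop('wl'+k,'cl'+k,260,200,370,290,7)
crop('sl'+k,'cs'+k,230,180,380,300,5)
E
python3 look.py a
```

```text
[0.65087009 0.09853278 0.22321569] [ 1.79995029e+02 -1.16013701e-01 -1.70548589e+02] [ 0.17696334  1.23908803 -2.5658945 ]
```

View pics/cla.png

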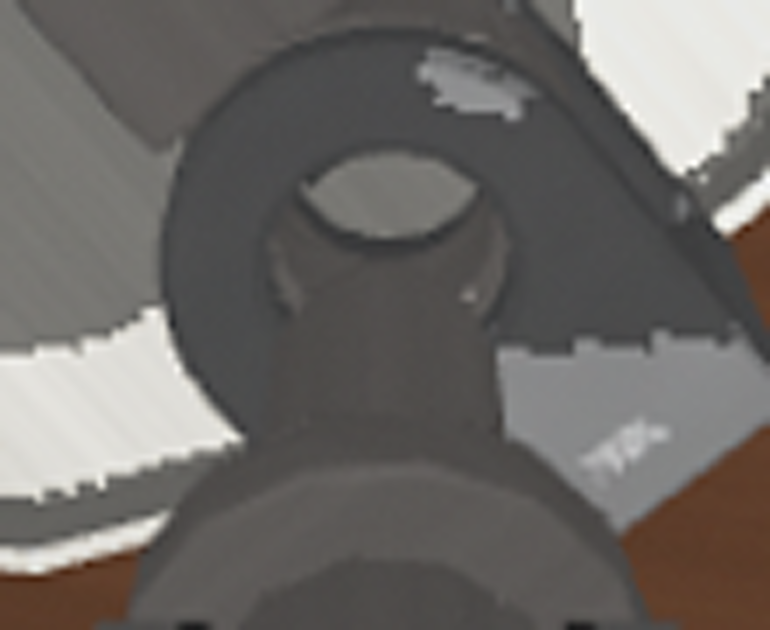

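View pics/csa.png

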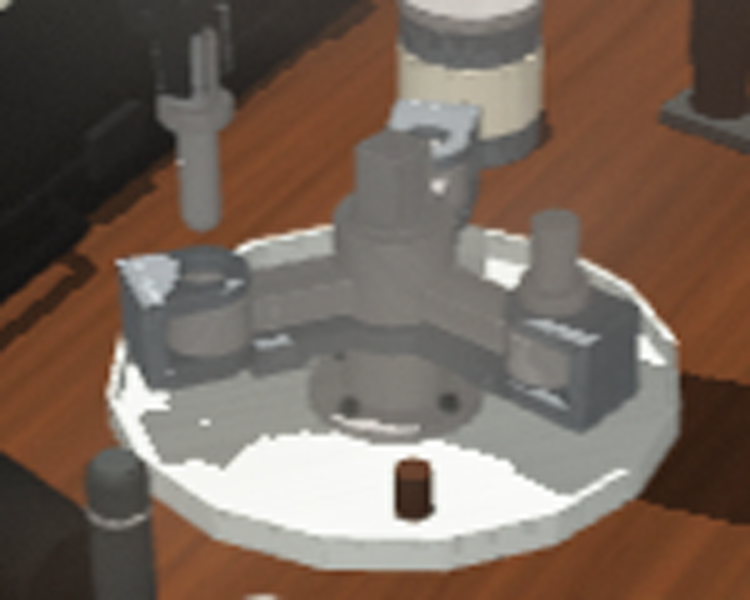

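```bash
python3 - <<'E'
from h import *
T=np.load('pics/TLa.npy');x=T[:3,3];tx=T[:2,0]
p=wonz(315.4,221.2,.102,T)[:2]-tx*.012; print(p,((p-x[:2])@T[:2,:2]).round(4)); print(monitor.get_obs()['ee_pos'],T[:3,:2])
E
```

```text
[0.65044742 0.09935854] [0.0003 0.0009]
[0.65131348 0.09873642 0.22493994] [[-9.86423192e-01 -1.64210961e-01]
 [-1.64210798e-01  9.86425239e-01]
 [ 2.02481968e-03  8.67610203e-05]]
```

Emit:
drive_tool:
  plan:
    - [0, [0.0002, 0, -0.01], 0]
    - [0, [0, 0, -0.008], 0]
    - [0, [0, 0, -0.006], 0]
    - [0, [0, 0, -0.004], 0]
    - [0, [0, 0, 0], 0]
    - [0, [0, 0, 0], 0]

```text
time: 31.7
ee_pos: [0.6519, 0.0982, 0.1966]
tcp_rot: [-180.0, 0.0, -170.6]
wrist_force: [-0.3, 0.7, -2.9]
opening: 0.0214
```

```bash
python3 look.py b
```

```text
[0.65185533 0.09816601 0.196563  ] [-1.79998982e+02  2.33004185e-02 -1.70584707e+02] [-0.28383086  0.70713083 -2.94720566]
```

View pics/clb.png

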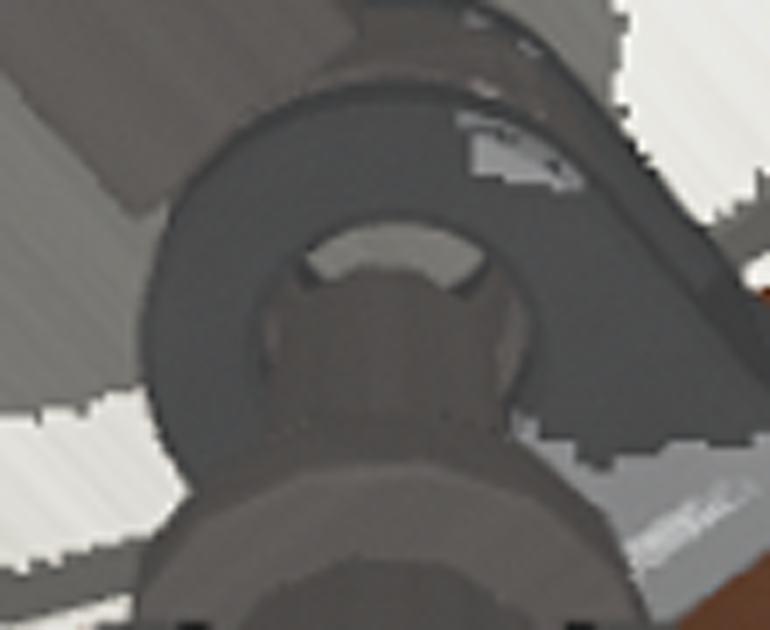

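View pics/csb.png

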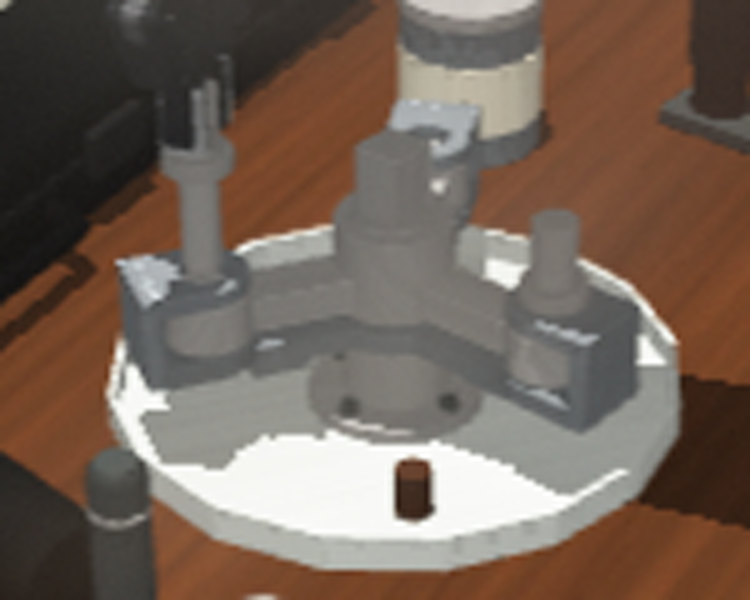

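Emit:
drive_tool:
  plan:
    - [0, [-0.0003, 0.0005, -0.004], 0]
    - [0, [0, 0, -0.004], 0]
    - [0, [0, 0, -0.004], 0]
    - [0, [0, 0, -0.003], 0]
    - [0, [0, 0, -0.003], 0]
    - [0, [0, 0, 0], 0]

```text
time: 32.55
ee_pos: [0.6515, 0.0991, 0.178]
tcp_rot: [180.0, 0.0, -170.6]
wrist_force: [1.6, 2.8, -3.4]
opening: 0.0215
```

Emit:
drive_tool:
  plan:
    - [0, [0, 0, -0.004], 0]
    - [0, [0, 0, -0.004], 0]
    - [0, [0, 0, -0.004], 0]
    - [0, [0, 0, -0.004], 0]
    - [0, [0, 0, -0.004], 0]
    - [0, [0, 0, 0], 0]

```text
time: 33.3
ee_pos: [0.6517, 0.099, 0.1596]
tcp_rot: [180.0, 0.1, -170.6]
wrist_force: [-1.2, 3.1, 4.6]
opening: 0.0215
```

Emit:
drive_tool:
  plan:
    - [0, [0, 0, -0.005], 0]
    - [0, [0, 0, -0.005], 0]
    - [0, [0, 0, -0.004], 0]
    - [0, [0, 0, -0.003], 0]
    - [0, [0, 0, -0.002], 0]
    - [0, [0, 0, -0.001], 0]
    - [0, [0, 0, 0], 0]

```text
time: 34.17
ee_pos: [0.6519, 0.099, 0.14]
tcp_rot: [180.0, 0.1, -170.6]
wrist_force: [-0.8, 2.9, 6.3]
opening: 0.0215
```

Emit:
drive_tool:
  plan:
    - [0, [0, 0, -0.001], 0]
    - [0, [0, 0, -0.001], 0]
    - [0, [0, 0, 0], 0]

```text
time: 34.55
ee_pos: [0.652, 0.099, 0.1399]
tcp_rot: [180.0, 0.2, -170.6]
wrist_force: [-5.3, 1.7, 17.4]
opening: 0.0211
```

```bash
python3 look.py c
```

```text
[0.65196649 0.09898426 0.13986258] [ 179.98146991    0.24466391 -170.56802477] [-5.31078143  1.68474485 17.43621498]
```

View pics/csc.png

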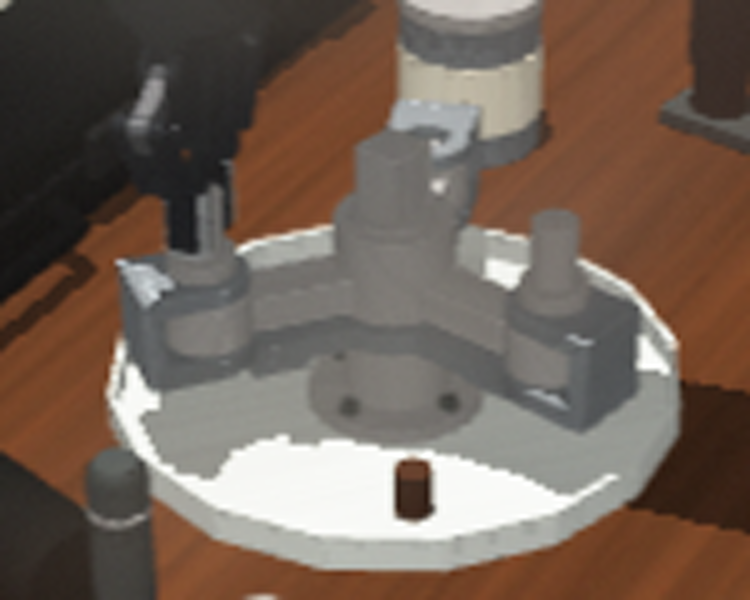

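Emit:
drive_tool:
  plan:
    - [0.3, [0, 0, 0], 0]
    - [1, [0, 0, 0], 0]
    - [1, [0, 0, 0], 0]
    - [1, [0, 0, 0.03], 0]
    - [1, [0, 0, 0.05], 0]
    - [1, [0, 0, 0.04], 0]
    - [1, [-0.03, 0.03, 0.005], 0]
    - [1, [-0.04, 0.045, 0], 0]
    - [1, [-0.04, 0.05, 0], 0]
    - [1, [-0.035, 0.05, 0], 0]

```text
time: 35.9
ee_pos: [0.506, 0.2735, 0.2612]
tcp_rot: [-180.0, 0.0, -170.6]
wrist_force: [0.7, 0.9, -0.4]
opening: 0.0849
```

Emit:
drive_tool:
  plan:
    - [1, [-0.025, 0.042, 0], 0]
    - [1, [-0.006, 0.013, -0.02], 0]
    - [1, [0, 0, -0.03], 0]
    - [1, [0, 0, -0.005], 0]
    - [1, [0, 0, 0], 0]
    - [1, [0, 0, 0], 0]

```text
time: 36.65
ee_pos: [0.4769, 0.3274, 0.2076]
tcp_rot: [180.0, 0.1, -170.6]
wrist_force: [0.1, 0.5, 0.6]
opening: 0.0853
```

```bash
python3 look.py d; python3 - <<'E'
from h import *
print(wproj((.476,.3295,.116),np.load('pics/TLd.npy')))
crop('wld','c26',220,150,420,300,4)
E
```

```text
[0.47694832 0.32744042 0.20758409] [ 1.79961614e+02  8.64806120e-02 -1.70615517e+02] [0.08732213 0.52862524 0.62521112]
(np.float64(317.5755380126036), np.float64(252.14035047673812))
```

View pics/sld.png

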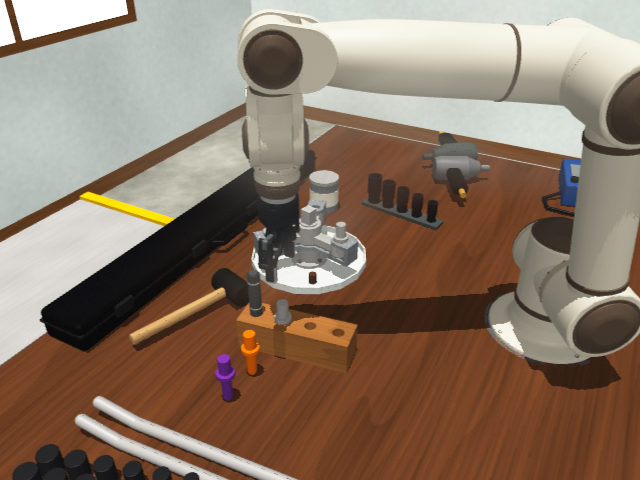

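View pics/c26.png

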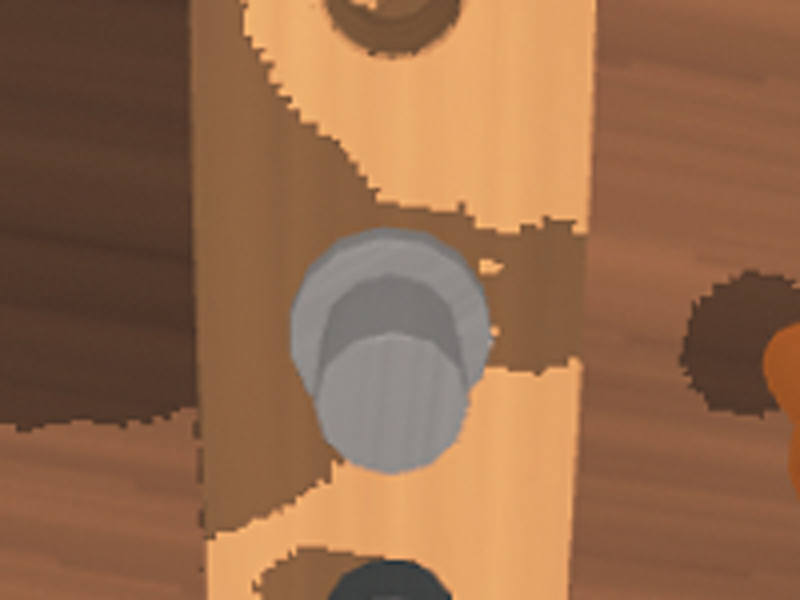

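Emit:
drive_tool:
  plan:
    - [1, [-0.0008, 0.0015, -0.03], 0]
    - [1, [0, 0, -0.035], 0]
    - [1, [0, 0, -0.022], 0]
    - [1, [0, 0, -0.01], 0]
    - [1, [0, 0, 0], 0]
    - [0, [0, 0, 0], 0]
    - [0, [0, 0, 0], 0]
    - [0, [0, 0, 0], 0]
    - [0, [0, 0, 0], 0]
    - [0, [0, 0, 0], 0]

```text
time: 38.0
ee_pos: [0.4759, 0.3291, 0.11]
tcp_rot: [180.0, 0.1, -170.6]
wrist_force: [-0.2, -2.0, 5.8]
opening: 0.0217
```

Emit:
drive_tool:
  plan:
    - [0, [0, 0, 0.02], 0]
    - [0, [0, 0, 0.035], 0]
    - [0, [0, 0, 0.04], 0]
    - [0, [0, 0, 0.04], 0]
    - [0, [0, 0, 0.03], 0]
    - [0, [0, 0, 0.0], 0]

```text
time: 38.75
ee_pos: [0.4762, 0.3294, 0.2758]
tcp_rot: [179.9, 0.2, -170.6]
wrist_force: [-0.3, 0.1, -3.6]
opening: 0.0212
```

Emit:
drive_tool:
  plan:
    - [0, [0.01, -0.02, 0.01], 0]
    - [0, [0.017, -0.048, 0], 0]
    - [0, [0.017, -0.048, 0], 0]
    - [0, [0.017, -0.048, 0], 0]
    - [0, [0.017, -0.048, 0], 0]
    - [0, [0.017, -0.048, 0], 0]
    - [0, [0.017, -0.048, 0], 0]
    - [0, [0.017, -0.048, 0], 0]
    - [0, [0.014, -0.045, 0], 0]
    - [0, [0, 0, 0], 0]

```text
time: 40.0
ee_pos: [0.6188, -0.075, 0.2808]
tcp_rot: [180.0, -0.2, -170.8]
wrist_force: [-0.3, 0.9, -3.5]
opening: 0.0214
```

Emit:
drive_tool:
  plan:
    - [0, [0, 0, -0.03], 0]
    - [0, [0, 0, -0.025], 0]
    - [0, [0, 0, -0.008], 0]
    - [0, [0, 0, 0], 0]
    - [0, [0, 0, 0], 0]

```text
time: 40.62
ee_pos: [0.6189, -0.0718, 0.2223]
tcp_rot: [-180.0, 0.1, -170.6]
wrist_force: [0.3, -0.1, -3.2]
opening: 0.0214
```

```bash
python3 look.py e; python3 - <<'E'
from h import *
print(onz('top',445,155,.102))
E
```

```text
[ 0.61885094 -0.07175942  0.22229526] [-1.79981950e+02  7.36261245e-02 -1.70563110e+02] [ 0.31930733 -0.08478195 -3.18187379]
[ 0.68161084 -0.24156832  0.102     ]
```

View pics/cle.png

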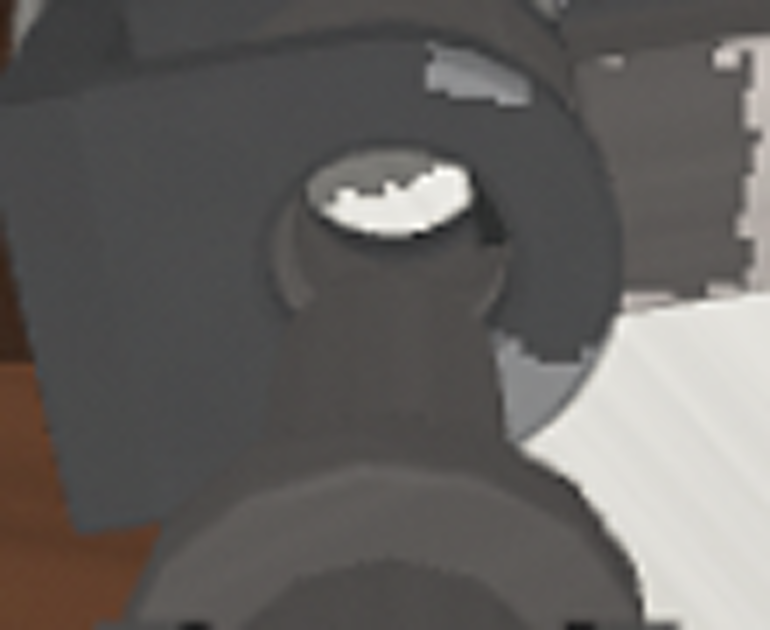

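View pics/cse.png

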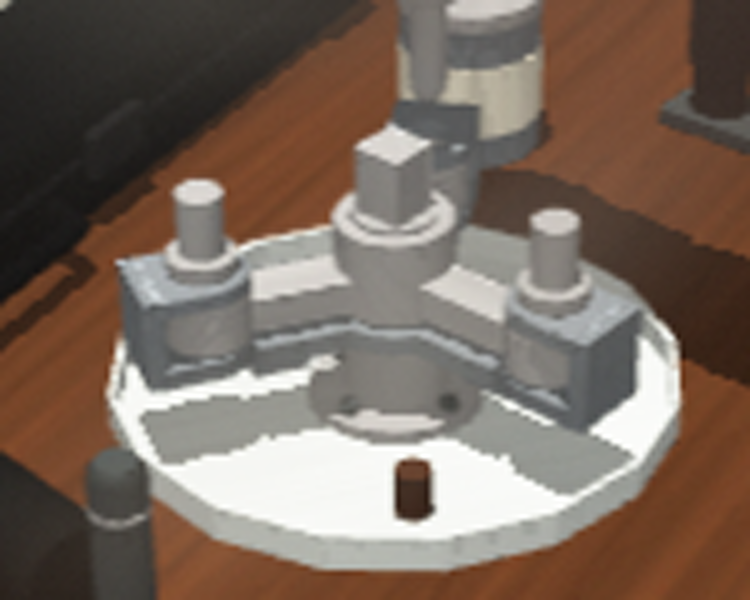

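View pics/wle.png

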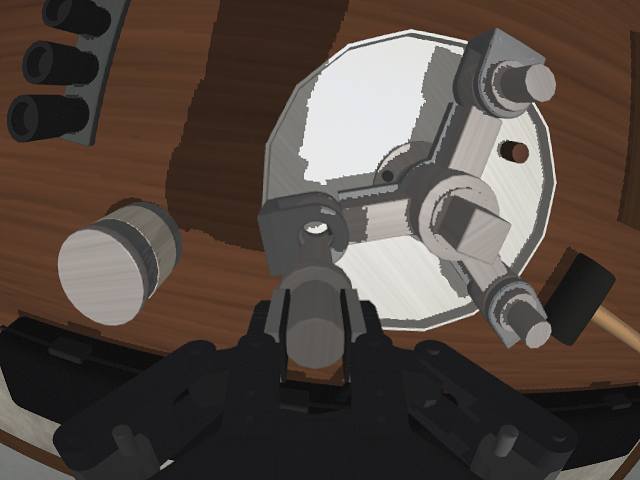

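```bash
python3 - <<'E'
from h import *
T=np.load('pics/TLe.npy');x=T[:3,3];tx=T[:2,0]
p=wonz(315.4,220.5,.102,T)[:2]-tx*.012; print(p,((p-x[:2])@T[:2,:2]).round(4)); print(monitor.get_obs()['ee_pos'])
E
```

```text
[ 0.61808246 -0.07104377] [0.0006 0.0008]
[ 0.61895495 -0.07191773  0.22235511]
```

Emit:
drive_tool:
  plan:
    - [0, [0.0003, 0.0002, -0.01], 0]
    - [0, [0, 0, -0.008], 0]
    - [0, [0, 0, -0.006], 0]
    - [0, [0, 0, -0.002], 0]
    - [0, [0, 0, 0], 0]
    - [0, [0, 0, 0], 0]

```text
time: 41.48
ee_pos: [0.619, -0.0718, 0.1956]
tcp_rot: [-180.0, 0.0, -170.6]
wrist_force: [-0.1, -0.8, -3.3]
opening: 0.0217
```

```bash
python3 look.py f
```

```text
[ 0.61902594 -0.07182043  0.19561559] [-1.79993035e+02  2.94229259e-02 -1.70581344e+02] [-0.1225183  -0.77763634 -3.28743637]
```

View pics/clf.png

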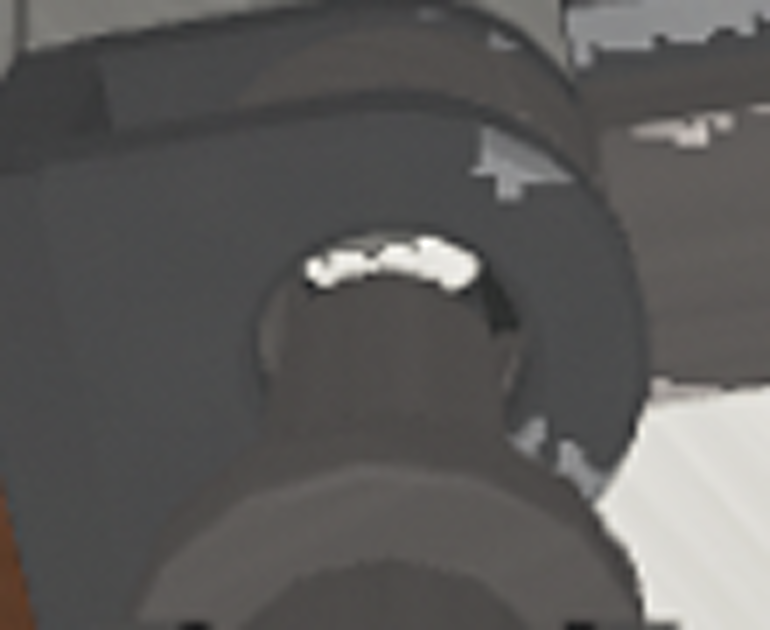

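Emit:
drive_tool:
  plan:
    - [0, [0.0003, 0.0002, -0.004], 0]
    - [0, [0, 0, -0.004], 0]
    - [0, [0, 0, -0.004], 0]
    - [0, [0, 0, -0.003], 0]
    - [0, [0, 0, -0.003], 0]
    - [0, [0, 0, 0], 0]

```text
time: 42.32
ee_pos: [0.6194, -0.0716, 0.1776]
tcp_rot: [-180.0, 0.0, -170.6]
wrist_force: [0.4, 0.4, -0.1]
opening: 0.0214
```

Emit:
drive_tool:
  plan:
    - [0, [0, 0, -0.004], 0]
    - [0, [0, 0, -0.004], 0]
    - [0, [0, 0, -0.004], 0]
    - [0, [0, 0, -0.004], 0]
    - [0, [0, 0, -0.004], 0]
    - [0, [0, 0, 0], 0]

```text
time: 43.08
ee_pos: [0.6196, -0.0713, 0.1584]
tcp_rot: [180.0, 0.1, -170.6]
wrist_force: [0.2, 1.9, 4.9]
opening: 0.0213
```

Emit:
drive_tool:
  plan:
    - [0, [0, 0, -0.005], 0]
    - [0, [0, 0, -0.005], 0]
    - [0, [0, 0, -0.004], 0]
    - [0, [0, 0, -0.003], 0]
    - [0, [0, 0, -0.002], 0]
    - [0, [0, 0, -0.001], 0]
    - [0, [0, 0, 0], 0]

```text
time: 43.95
ee_pos: [0.6198, -0.0713, 0.14]
tcp_rot: [-180.0, 0.2, -170.6]
wrist_force: [-3.0, 2.4, 14.9]
opening: 0.0215
```

Emit:
drive_tool:
  plan:
    - [0, [0, 0, -0.001], 0]
    - [0, [0, 0, 0], 0]

```text
time: 44.2
ee_pos: [0.6199, -0.0713, 0.14]
tcp_rot: [-180.0, 0.3, -170.6]
wrist_force: [-5.8, 2.6, 20.9]
opening: 0.0217
```

Seated on a hard stop at the same height as the other two (TCP 0.140). Now I release, rise clear and check everything.

Emit:
drive_tool:
  plan:
    - [0.3, [0, 0, 0], 0]
    - [1, [0, 0, 0], 0]
    - [1, [0, 0, 0], 0]
    - [1, [0, 0, 0.03], 0]
    - [1, [0, 0, 0.05], 0]
    - [1, [0, 0, 0.05], 0]
    - [1, [-0.04, -0.02, 0.04], 0]
    - [1, [-0.06, -0.05, 0], 0]
    - [1, [-0.06, -0.05, 0], 0]
    - [1, [-0.06, -0.05, 0], 0]

```text
time: 45.45
ee_pos: [0.4336, -0.2125, 0.3061]
tcp_rot: [-180.0, 0.0, -170.5]
wrist_force: [0.3, -1.1, -0.5]
opening: 0.0859
```

Emit:
drive_tool:
  plan:
    - [1, [-0.05, -0.05, 0], 0]
    - [1, [-0.03, -0.05, 0], 0]
    - [1, [0, -0.05, 0], 0]
    - [1, [0, 0, 0], 0]

```text
time: 45.95
ee_pos: [0.3602, -0.3584, 0.305]
tcp_rot: [179.9, -0.1, -170.8]
wrist_force: [-0.4, 0.2, -0.6]
opening: 0.0855
```

```bash
python3 look.py g; python3 - <<'E'
from h import *
shot('top','tg'); crop('tg','c27',190,130,410,310,3.6)
crop('slg','c28',200,170,380,370,3)
E
```

```text
[ 0.36016125 -0.35841919  0.30501156] [ 1.79939462e+02 -6.71769712e-02 -1.70797629e+02] [-0.43912893  0.22576205 -0.6286832 ]
```

View pics/c27.png

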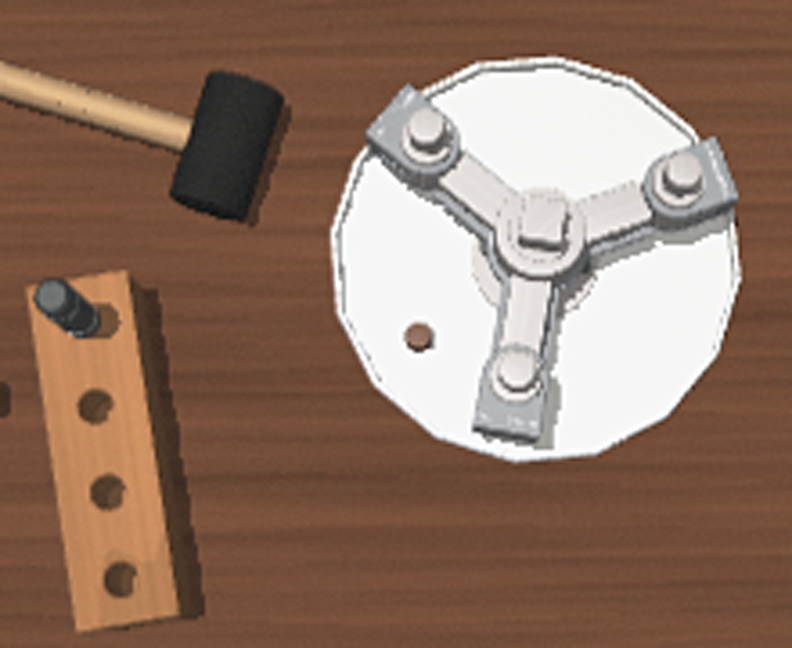

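View pics/c28.png

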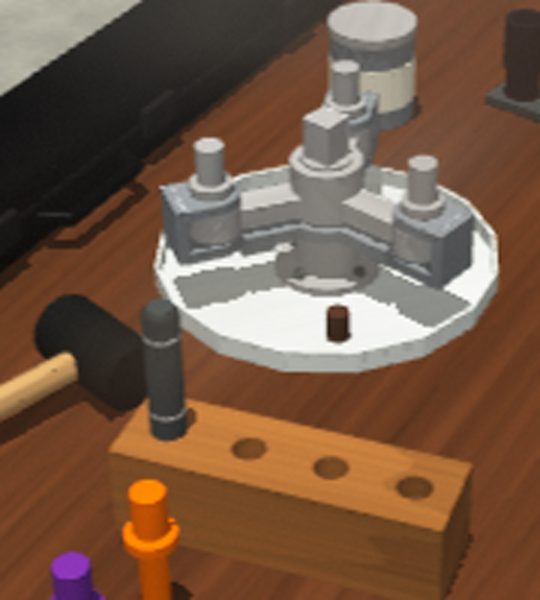

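All three heads look flat on their forks, the stub is in the pan and the drift is upright with its shoulder on the block. One depth check of the post tops (they should read 0.146 m) and the drift top (0.178 m).

```bash
python3 - <<'E'
from h import *
d=np.load('pics/tg.npy')
for n,a,b in [('f0',428,130),('f2',683,174),('f1',520,368),('drift',58,298),('stub',418,335)]:
    u,v=(a+.5)/3.6-.5+190,(b+.5)/3.6-.5+130; z=[world('top',u+i,v+j,d[int(round(v))+j,int(round(u))+i])[2] for i in(-1,0,1) for j in(-1,0,1)]; print(n,np.median(z).round(4),np.ptp(z).round(4))
E
```

```text
f0 0.1472 0.0087
f2 0.1453 0.0123
f1 0.1447 0.01
drift 0.178 0.0043
stub 0.0294 0.0081
```

```bash
python3 -c "
from workcell import job
print(job.job_done())"
```

```text
the job is handed in; nothing more can be done
None
```

I finished the job and handed it in at about 46 s of the 210 s allowed; the hand-in gives no verdict.

**What I did:**
- Only one lug held a stub. I drove it into the pan with the drift and put the drift back in its hole before touching any new pin.
- I turned the hub about 45° by its square end. The one lug bore I enlarged then sat within about 0.3 mm of its fork hole.
- I pushed the three white pins home, one in each fork. Each one stopped hard at the same tool height.

**Last checks:**
- **Pins:** the post tops read 0.145 to 0.147 m against 0.146 m expected. All three heads look flat on their forks in the top and side views. The depth readings scatter by up to 12 mm, so this is a rough check.
- **Drift:** its top reads 0.178 m, which is right for a drift standing fully in its hole.
- **Stub:** it stands in the pan, with its top at about 0.03 m.
- **Surroundings:** I saw no shift of the block, and the arm went near none of the sockets, mallet or grease tin. The gripper ended clear of everything.

**Disagreements:** the top and wrist cameras disagreed by 2 to 3 mm. I lined up the drift and pins on the wrist camera and the measured grip positions instead.

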